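# Fit the die and lock the die holder into the clay extruder

### The arm

A 6-joint arm with a two-finger parallel gripper is mounted at the origin on the work surface. World frame = base frame: x ahead of the robot, y to its left, z up, the work surface at z = 0. Lengths are in m, angles in rad, forces in N, time in s.
With the tool pointing down it reaches from about 0.35 to 0.85 m from the base axis. Payload 8.1 kg.
Tool frame: the origin (TCP) lies on the mounting face of the last link; the fingertips stand 186 mm ahead of it and the grasp point (between the pads) lies 167 mm ahead of it; y points along the fingers, x is the direction in which the jaws open and shut, and the axes are right-handed (so a half turn about y gives the same grasp; the last joint's range is limited). The gripper opens to 93 mm and grips with 3 to 60 N. Pads are 15 mm wide; open, the fingers measure 128 mm over their backs; the gripper's body (75 mm by 188 mm) begins 65 mm behind the grasp point.
Start: joints at [-1.197, 0.13, 1.488, -0, 1.523, -0.085], TCP at [0.266, -0.538, 0.405] pointing down, gripper open.
Joint ranges: [-2.96, 2.96], [-0.89, 2.26], [0.02, 2.5], [-1.34, 4.48], [0, 2.73], [-2.66, 2.66]. Speed limits (rad/s): [2.39, 2.39, 2.79, 3.14, 3.14, 3.14].

### API

Orientations are given as a rotation vector (axis times angle).
In Python, from plant import robot, imaging gives the robot as it stands.
- The arm moves only by the shell command python3 -m inch 'ROWS' [OPENING] [FORCE]. ROWS is JSON, a list of rows, each an object of numbers: "x", "y", "z": the shift along the tool's x, y, z in mm; "twist": the turn about the tool's y in rad. In form: [{"x": .., "y": .., "z": .., "twist": ..}, ...]. A call has 1 to 12 rows; each row shifts and turns the commanded pose from where the row before left it, along the tool's axes as they then stand; what a row does not reach is not made up. A row lasts 1/10 s, in which the tool goes at most 50 mm and 8.59 degrees, less where a joint would pass 70% of its speed; a pose out of reach is approached as far as the arm can. A call with a gripper value outside its range is refused whole. OPENING is the gripper command: -1 is shut, 1 is fully open, values between are in proportion, set as the call begins (- or left out, the last holds). The fingers move at their own pace and stop on an object; FORCE is the grip in N (left out, the last holds). Time passes only in rows, so rows that do not move let the fingers close. It gives the time, the measured TCP pose, the force and the opening at its end, in the units of the state.
- robot.read_state(): the state, without advancing time (a new reading comes with each control period).
- imaging.read_camera(name): name is "scene" or "top"; returns a dict with "color" (384x512x3 uint8, red, green, blue), "depth" (384x512 float32, m along the optical axis (not along the pixel's ray), 0 where there is no reading), "fx", "fy", "cx", "cy" (pixels), "k1" (the pictures are not rectified: a ray, as slopes to the right and down, at radius r is drawn at 1 + k1 r^2 times it, then the intrinsics apply), "rvec" (rotation vector, rad) and "tvec" (3), from world to camera coordinates, as OpenCV has them. Camera axes: x right, y down, z forward; pixel columns grow to the right and rows downward; lengths in m; the calibration is good to about 2 mm. A picture is of the moment at which its call begins.
- robot.close_job(): hands the job in, once; it reports no verdict.
The state is a dict: "t": time; "q": joint angles; "dq": joint speeds; "joint_torque": joint torques, N m; "tool_pos": TCP position; "orientation": TCP orientation; "force": force on the tool from outside, world axes, zero at the start; "wrist_torque": the same for the moment, N m; "opening": finger opening in m.
Only numpy, scipy, OpenCV 4.12 (cv2) and the standard library are available. Lean on these libraries where they do the work, as an engineer would, in place of code of your own. Each camera call takes 0.05 s, during which the arm holds its last target.

### The job

Set the die with the blue core into the pocket of the die holder, core pointing up, then bring the holder up into the mouth of the clay extruder with its handle at the yellow mark and turn the handle round to the red mark until its lugs drop into their seats and it hangs there locked, die still inside. Leave the orange-cored die, the mug, the bowl and the jar standing where they are.

Things in the scene. Friction and masses are not known exactly. Their poses are not given: they have to be found in the camera images.
- extruder: Bench clay extruder, fixed, its place and yaw vary. Origin on the table under the vertical bore axis; -x is its front. Mouth faces down 170 mm up, in an aluminium ring of outer radius 58 (heights 170-203). Foot plate 12 thick under it, x -20 to 140, y +-125. Two posts, radius 12.5, at x 90, y +-85, 252 high; green beams from them to the barrel, x above 5, up to height 225.
- mount (a point): Centre of the mouth at the ring's lower face, 170 mm up. Bore radius 42.5 (holder's play 4.5), three notches 28 deg wide let the lugs in. Above this face the lug ledges begin at 8 mm (14 deg past a notch's centre), ramp to a crest of 12 (34-39 deg), drop to a seat at 9.5 (from 45 deg); end stop at 55 deg. Roof at 25 mm limits the lift; its opening has radius 36.
- barrel_top (a point): Centre of the open top of the green barrel, 270 mm up; barrel radius 46, flaring to 58 at this top. It stands on the ring, hollow (radius 36 or more) all the way down.
- yellow_mark (a point): Yellow mark on the ring's rim, at +127 deg from the extruder's +x (counterclockwise from above). With the handle under it (holder yaw = extruder yaw - 53 deg, +-7 deg) the lugs meet the notches. From there the holder locks by turning counterclockwise seen from above; the other way is blocked at once.
- red_mark (a point): Red mark on the ring's rim at the extruder's front (-x). With the handle under it (holder yaw = extruder yaw) the holder is locked, lugs in their seats. Let go half way, from about 20 deg past the yellow mark, the holder stays up on the ramp by friction and its handle can be pushed on.
- holder: Die holder like a coffee portafilter, 200 long, 0.2 to 0.37 kg: aluminium cup with a level handle along its -x. Stands upright on the table at the start. Origin: centre of the cup's underside, z up. Cup radius 33 (38 from height 40 up), rim at height 62. Locked, the origin is 127 mm above the table; lifted into the notches before turning, 126 to 131.
- pocket (a point): Centre of the floor of the round pocket in the top of the holder's cup, 50 mm above its underside; pocket radius 32.5, 12 deep, open upward.
- lug (a point): Tip of the holder's lug on the handle side, 48.5 mm from the cup's axis, 57 above its underside. Three such round lugs, 10 mm thick, stick out level: at the handle's direction and 110 deg either side of it.
- holder_grip (a point): Middle of the black grip, 115 mm from the cup's axis along -x, 28 above the cup's underside. The grip is a bar 20 wide and 26 high, from 66 to 156 mm from the axis, with an orange end; a thinner neck joins it to the cup. Held here, the cup end is heavy and sags a few degrees in the grip.
- die: The die to fit: steel disc of radius 30, 10 thick, with an upright round blue core of radius 11 rising 38 mm above the disc; 48 high in all, 0.09 kg. Origin: centre of the disc's underside, z along the core. Starts core up on the ware board. Seated in the holder its origin is 50 mm above the holder's origin.
- spare: Bystander: spare die, as the other but with a square orange core 22 mm wide. Starts core up on the ware board, about 100 mm from the other die.
- board: Wooden ware board, fixed, 120 (x) by 220 (y) by 8 mm; origin at the centre of its underside. The dies stand on it near y = +50 and -50, x within 20 of its centre.
- mug: Bystander: white mug, radius 36, 85 high, handle at its +y reaching 70 mm from the axis; origin at the centre of its underside.
- bowl: Bystander: blue bowl, radius 62, 55 high; origin at the centre of its underside.
- jar: Bystander: amber closed jar, radius 34, 130 high; origin at the centre of its underside.
Mind the look-alikes: they are no part of the job. Leave any black or pink look-alike of the die alone.

How it is judged:
By the outcome, as a careful person would: the job done as asked, in the order asked, and still so for the second after the job is handed in, with the robot touching nothing.
It also fails if it takes over 72 s, if anything falls off the work surface, if the arm or the gripper's body presses on something with over 40 N, if the wrist force passes 120 N, or if a joint passes its speed limit or range.

## Working session

There is one attempt and no reset: what is moved stays moved. The work goes in short steps, Python scripts to look and compute and a shell command to move; the robot and the scene stay as the last step left them, time stands still between calls to the robot, and variables do not carry over. Pictures are saved under pics/ and viewed, and the job is handed in when it is done.

```bash
ls -la; mkdir -p pics
cat > h.py <<'E'
import numpy as np, cv2
from plant import robot, imaging
def snap(name,fn):
    d=imaging.read_camera(name); cv2.imwrite('pics/'+fn+'.png',cv2.cvtColor(d['color'],cv2.COLOR_RGB2BGR)); np.savez('pics/'+fn+'.npz',**d); return d
def load(fn): 
    z=np.load('pics/'+fn+'.npz'); return {k:z[k] for k in z.files}
def cloud(d):
    H,W=d['depth'].shape
    v,u=np.mgrid[:H,:W].astype(float)
    K=np.array([[d['fx'],0,d['cx']],[0,d['fy'],d['cy']],[0,0,1]],float)
    k1=float(d['k1'])
    xd=(u-d['cx'])/d['fx']; yd=(v-d['cy'])/d['fy']
    x=xd.copy();y=yd.copy()
    for _ in range(20):
        s=1+k1*(x*x+y*y); x=xd/s;y=yd/s
    P=np.stack([x*d['depth'],y*d['depth'],d['depth']],-1)
    R=cv2.Rodrigues(np.array(d['rvec'],float))[0]
    return (P-np.array(d['tvec']).reshape(3))@R
def proj(d,X):
    X=np.atleast_2d(X)
    R=cv2.Rodrigues(np.array(d['rvec'],float))[0]
    c=X@R.T+np.array(d['tvec']).reshape(3)
    s=c[:,:2]/c[:,2:]; r2=(s**2).sum(1,keepdims=True); s=s*(1+float(d['k1'])*r2)
    return s*[float(d['fx']),float(d['fy'])]+[float(d['cx']),float(d['cy'])]
E
python3 - <<'E'
from h import *
print(robot.read_state())
for n in('scene','top'):
    d=snap(n,n+'0'); print({k:v for k,v in d.items() if k not in('color','depth')})
E
```

```text
total 12
drwxr-xr-x  3 agent agent 4096 Dec  7 02:50 .
drwxr-xr-x 23 root  root  4096 Dec  7 02:50 ..
drwxr-xr-x  2 agent agent 4096 Dec  7 02:50 pics
{'t': 0.0, 'q': array([-1.19738090e+00,  1.31146324e-01,  1.48926575e+00,  1.70380346e-05,
        1.52301842e+00, -8.53993472e-02]), 'dq': array([-6.92286625e-04, -4.75068962e-05, -6.87051203e-04,  6.84798397e-04,
        1.01289152e-03, -1.15583536e-03]), 'joint_torque': array([ 5.28081400e-04, -5.59852445e+01, -4.91750264e+01,  7.70019251e-02,
        3.59716360e-02, -1.53647979e-04]), 'tool_pos': array([ 0.26567032, -0.53771976,  0.40370345]), 'orientation': array([-1.39085496,  0.86601289, -0.86361662]), 'force': array([-0.24026808, -0.00416331,  0.34587526]), 'wrist_torque': array([-0.00787194, -0.05284591,  0.02790598]), 'opening': 0.09287756346087}
{'fx': 427.8839922078283, 'fy': 427.8839922078283, 'cx': 257.64718167640507, 'cy': 192.71227110973754, 'k1': -0.08094939155612754, 'rvec': array([ 2.18698067,  0.54179999, -0.26675979]), 'tvec': array([-0.47903768,  0.01226127,  1.38289418])}
{'fx': 393.36661952072234, 'fy': 393.36661952072234, 'cx': 251.13311243468286, 'cy': 196.21171859583498, 'k1': 0.007423992673082507, 'rvec': array([ 2.18600592, -2.21039587,  0.09566293]), 'tvec': array([0.03145199, 0.5265212 , 1.26484025])}
```

View pics/scene0.png

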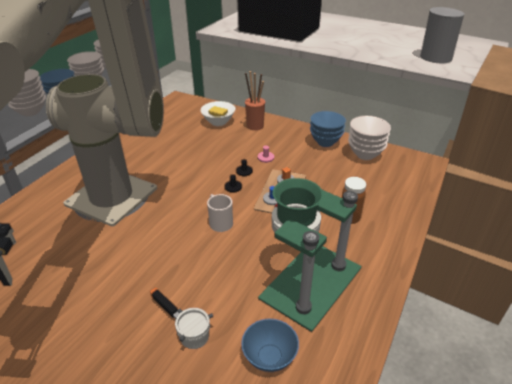

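View pics/top0.png

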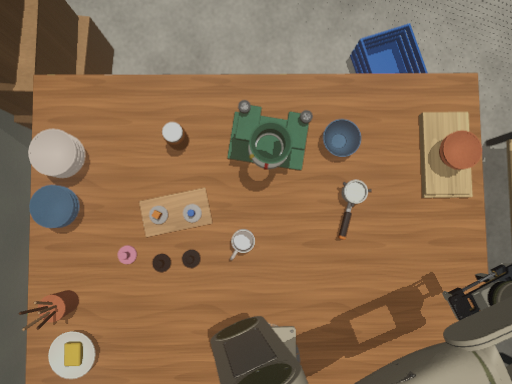

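Run:
```python
from h import *
s=robot.read_state(); print(cv2.Rodrigues(s['orientation'])[0].round(3))
for n in('scene0','top0'):
    d=load(n);R=cv2.Rodrigues(d['rvec'])[0]; print(n,-R.T@d['tvec'], R.round(2))
```

```text
[[ 0.443 -0.001  0.897]
 [-0.897  0.002  0.443]
 [-0.002 -1.     0.   ]]
scene0 [ 0.93021039 -0.72642127  0.86547359] [[ 0.88  0.47 -0.  ]
 [ 0.29 -0.55 -0.78]
 [-0.37  0.69 -0.62]]
top0 [0.44287864 0.05339567 1.29577856] [[-0.01 -1.    0.02]
 [-1.    0.01 -0.07]
 [ 0.07 -0.02 -1.  ]]
```

```bash
cat > ortho.py <<'E'
from h import *
E
python3 - <<'E'
from h import *
d=load('top0');P=cloud(d)
c=d['color']
# grid overlay at z=0, upscaled crop
def up(fn,out,x0,y0,x1,y1,s):
    d=load(fn); im=cv2.cvtColor(d['color'],cv2.COLOR_RGB2BGR)[y0:y1,x0:x1]
    im=cv2.resize(im,None,fx=s,fy=s,interpolation=cv2.INTER_CUBIC); cv2.imwrite('pics/'+out+'.png',im)
up('top0','t0a',120,90,390,290,2.9)
up('scene0','s0a',140,140,400,384,2.4)
for name,(u,v) in dict(die=(191,213),dieS=(157,215),hold=(355,191),grip=(345,222),end=(343,237),ring=(269,148),beam=(245,135),post=(244,107),bowl=(341,139),mug=(242,241),jar=(173,132),boardc=(176,212),post2=(305,117)).items():
    print(name,P[v,u].round(4),c[v,u])
E
```

```text
die [0.4733 0.2152 0.0612] [ 83 116 172]
dieS [0.4684 0.3222 0.0551] [194 128  67]
hold [ 0.5378 -0.3053  0.051 ] [196 197 189]
grip [ 0.4395 -0.2742  0.037 ] [78 70 64]
end [ 0.3919 -0.265   0.0427] [187 118  59]
ring [ 0.6855 -0.0352  0.0146] [ 78 114  88]
beam [0.6825 0.045  0.2243] [ 80 116  89]
post [0.753  0.0471 0.2513] [162 160 154]
bowl [ 0.7152 -0.2761  0.0073] [ 94 118 139]
mug [0.3815 0.0569 0.0052] [197 197 195]
jar [0.7141 0.2593 0.1302] [196 197 195]
boardc [0.4784 0.2709 0.0081] [180 145 105]
post2 [ 0.7247 -0.1176  0.2509] [133 131 126]
```

View pics/t0a.png

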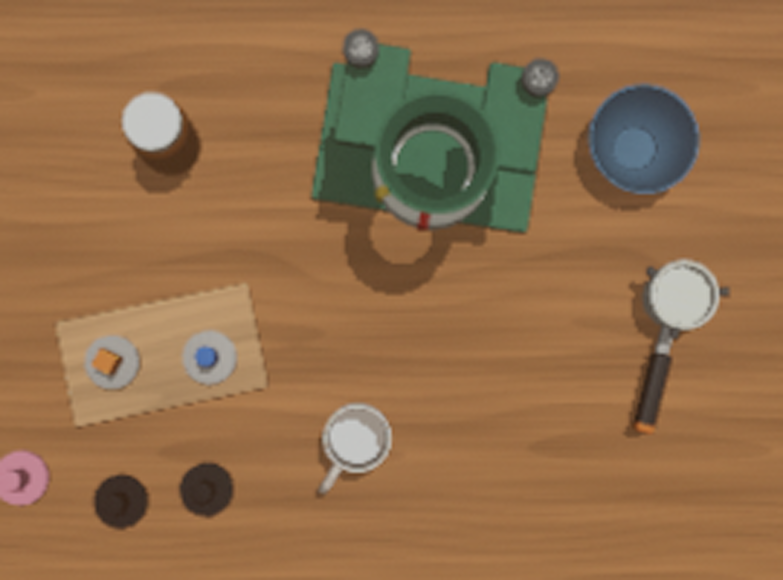

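View pics/s0a.png

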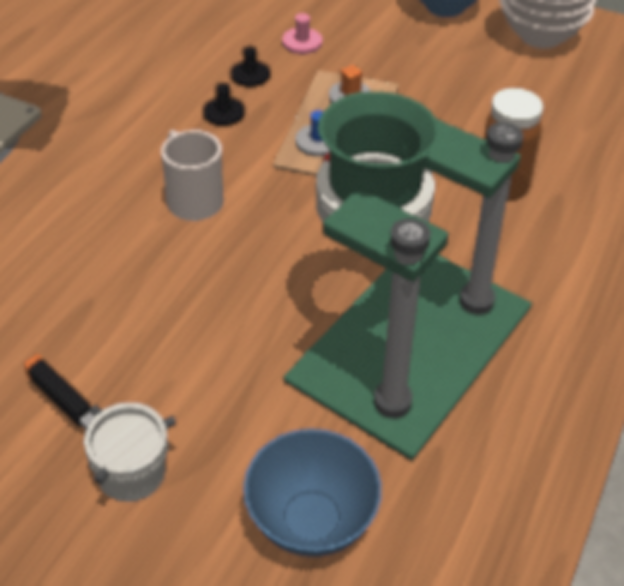

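```bash
cat > fit.py <<'E'
from h import *
from scipy.optimize import least_squares
def circ(p,r=None):
    if r is None:
        f=lambda a:np.hypot(p[:,0]-a[0],p[:,1]-a[1])-a[2]
        return least_squares(f,[*p.mean(0)[:2],.03],loss='soft_l1',f_scale=.002).x
    f=lambda a:np.hypot(p[:,0]-a[0],p[:,1]-a[1])-r
    return least_squares(f,[*p.mean(0)[:2]],loss='soft_l1',f_scale=.002).x
def near(P,c,x,y,r,z0,z1):
    return (np.hypot(P[...,0]-x,P[...,1]-y)<r)&(P[...,2]>z0)&(P[...,2]<z1)&np.isfinite(P[...,0])
E
python3 - <<'E'
from fit import *
for fn in('top0','scene0'):
    d=load(fn);P=cloud(d);c=d['color'].astype(int)
    print(fn,'table z',np.median(P[near(P,c,.45,-.1,.08,-.03,.03)][:,2]), 'board z',np.median(P[near(P,c,.4784,.2709,.02,-.03,.03)][:,2]))
    # blue core
    m=near(P,c,.473,.215,.04,.01,.08)&(c[...,2]>c[...,0]+40)
    q=P[m]; t=q[q[:,2]>.05]; print(' core',m.sum(),q.mean(0).round(4),'top',len(t),t.mean(0).round(4),circ(q,.011).round(4))
    m=near(P,c,.473,.215,.045,.012,.026)&~(c[...,2]>c[...,0]+40); q=P[m]
    if len(q)>5:
        print(' disc',len(q),q.mean(0).round(4), (cv2.minEnclosingCircle((q[:,:2]*1000).astype(np.float32))))
    # holder: rim
    m=near(P,c,.535,-.305,.06,.056,.07); q=P[m]; print(' rim',len(q),circ(q).round(4), cv2.minEnclosingCircle((q[:,:2]*1000).astype(np.float32)))
    m=near(P,c,.43,-.27,.06,.03,.05); q=P[m]; q=q[(q[:,0]<.47)]
    vx,vy,x0,y0=cv2.fitLine((q[:,:2]*1000).astype(np.float32),cv2.DIST_HUBER,0,.01,.01).ravel(); print(' grip',len(q),q.mean(0).round(4),q[:,0].min(),q[:,0].max(),np.degrees(np.arctan2(vy,vx)),x0,y0, 'ztop',np.percentile(q[:,2],[50,90]))
    # barrel top
    m=near(P,c,.665,-.035,.08,.262,.28); q=P[m]; print(' barreltop',len(q),circ(q).round(4),cv2.minEnclosingCircle((q[:,:2]*1000).astype(np.float32)))
    for x,y in((.753,.047),(.7247,-.1176)):
        m=near(P,c,x,y,.03,.235,.27); q=P[m]; print(' post',len(q),q.mean(0).round(4),cv2.minEnclosingCircle((q[:,:2]*1000).astype(np.float32)))
    for n,x,y,r,z in (('bowl',.715,-.276,.08,.045),('mug',.38,.057,.05,.075),('jar',.714,.259,.06,.12)):
        m=near(P,c,x,y,r,z,z+.02); q=P[m]; print(' ',n,len(q),circ(q).round(4),cv2.minEnclosingCircle((q[:,:2]*1000).astype(np.float32)))
E
```

```text
top0 table z 0.0002614763927649 board z 0.007601968179101566
 core 36 [0.4751 0.219  0.0523] top 32 [0.475  0.2174 0.0565] [0.4759 0.2237]
 disc 237 [0.4732 0.2157 0.0175] ((475.685302734375, 214.1690216064453), 43.81702423095703)
 rim 173 [ 0.5354 -0.3045  0.0356] ((536.2783203125, -305.94989013671875), 48.63446044921875)
 grip 181 [ 0.4273 -0.273   0.0405] 0.38523860877778127 0.4683702225992634 -16.964888 427.82565 -272.7469 ztop [0.04077921 0.04395307]
 barreltop 477 [ 0.6524 -0.022   0.052 ] ((652.8689575195312, -21.899654388427734), 57.198028564453125)
 post 137 [0.7543 0.046  0.251 ] ((755.241943359375, 46.44582748413086), 17.601856231689453)
 post 140 [ 0.7258 -0.1202  0.251 ] ((726.8251953125, -120.8510513305664), 17.29964828491211)
  bowl 263 [ 0.7088 -0.2666  0.058 ] ((708.8353881835938, -267.5774230957031), 61.9986686706543)
  mug 99 [0.3853 0.0534 0.0339] ((378.96343994140625, 58.295867919921875), 43.40956115722656)
  jar 318 [0.7149 0.2613 0.0212] ((715.4959716796875, 261.8751220703125), 29.906906127929688)
scene0 table z 0.0001548365414556934 board z nan
 core 30 [0.476
[... 260 characters left out ...]
4 [ 0.4297 -0.2731  0.0401] 0.38593269320437973 0.4697576672961884 -17.444239 429.81863 -273.39526 ztop [0.04077647 0.04330031]
 barreltop 504 [ 0.6552 -0.0215  0.0525] ((653.7764282226562, -18.583003997802734), 58.483421325683594)
 post 173 [0.7591 0.0448 0.2501] ((756.6315307617188, 48.75470733642578), 19.3376522064209)
 post 217 [ 0.7301 -0.1222  0.2504] ((729.6727294921875, -119.41315460205078), 18.34349822998047)
  bowl 580 [ 0.7121 -0.2655  0.0588] ((710.4853515625, -264.12567138671875), 63.353336334228516)
  mug 199 [0.388  0.0557 0.0338] ((382.0458679199219, 60.323150634765625), 45.46552658081055)
  jar 264 [0.7195 0.262  0.0234] ((719.3426513671875, 265.2267761230469), 31.606874465942383)
  return _methods._mean(a, axis=axis, dtype=dtype,
  ret = ret.dtype.type(ret / rcount)
```

```bash
cat > go.py <<'E'
from h import *
import sys
def need(tx,ty,tz,yaw):
    s=robot.read_state(); R=cv2.Rodrigues(s['orientation'])[0]; g=s['tool_pos']+.167*R[:,1]
    y0=np.degrees(np.arctan2(R[1,0],R[0,0]))
    d=(np.array([tx,ty,tz])-g)*1000
    print('t',round(s['t'],2),'grasp',(g*1000).round(1),'jawyaw',y0.round(2),'q6',s['q'][5].round(2),'open',(s['opening']*1000).round(1),'F',s['force'].round(1),'T',s['wrist_torque'].round(2),'tilt',R[:,1].round(3))
    print('tool shift now-frame  x,y,z mm:',(R.T@d).round(1),' twist rad:',np.round(np.radians(y0-yaw),4))
    a=np.radians(yaw); Rn=np.array([[np.cos(a),0,-np.sin(a)],[np.sin(a),0,np.cos(a)],[0,-1,0]]); 
    print('tool shift after twist:',(Rn.T@d).round(1))
if __name__=='__main__': need(*map(float,sys.argv[1:5]))
E
python3 go.py .4755 .2165 .12 0
python3 - <<'E'
from fit import *
for fn in('top0','scene0'):
    d=load(fn);P=cloud(d);c=d['color'].astype(int)
    o=np.array([.653,-.0215]);a=np.radians(-9.7);L=(P[...,:2]-o)@np.array([[np.cos(a),-np.sin(a)],[np.sin(a),np.cos(a)]])*1000
    m=near(P,c,.66,-.03,.2,.215,.235)
    q=L[m]
    for s in(1,-1):
        w=q[(q[:,1]*s>45)]; print(fn,s,len(w),np.percentile(w,[1,50,99],axis=0).round(0))
E
```

```text
top0 1 537 [[  5.  46.]
 [ 50.  70.]
 [103.  96.]]
top0 -1 529 [[  5. -98.]
 [ 53. -71.]
 [102. -46.]]
scene0 1 500 [[ 21.  45.]
 [ 68.  71.]
 [107.  99.]]
scene0 -1 728 [[  7. -97.]
 [ 49. -81.]
 [106. -46.]]Traceback (most recent call last):
  File "go.py", line 11, in <module>
    if __name__=='__main__': need(*map(float,sys.argv[1:5]))
                             ~~~~^^^^^^^^^^^^^^^^^^^^^^^^^^^
  File "go.py", line 7, in need
    print('t',round(s['t'],2),'grasp',(g*1000).round(1),'jawyaw',y0.round(2),'q6',s['q'][5].round(2),'open',(s['opening']*1000).round(1),'F',s['force'].round(1),'T',s['wrist_torque'].round(2),'tilt',R[:,1].round(3))
                                                                                                            ^^^^^^^^^^^^^^^^^^^^^^^^^
AttributeError: 'float' object has no attribute 'round'
```

```bash
sed -i "s/(s\['opening'\]\*1000).round(1)/round(float(s['opening'])*1000,1)/; s/y0.round(2)/round(float(y0),2)/" go.py; python3 go.py .4755 .2165 .12 0
```

```text
t 0.1 grasp [ 265.6 -537.5  236.8] jawyaw -63.71 q6 -0.09 open 92.9 F [-0.7  0.4 -0.8] T [ 0.04 -0.01 -0.03] tilt [-0.001  0.002 -1.   ]
tool shift now-frame  x,y,z mm: [-582.8  117.8  522.1]  twist rad: -1.112
tool shift after twist: [209.9 116.8 754. ]
```

```bash
python3 -m inch '[{"x":-20,"z":18},{"x":-34,"z":31},{"x":-34,"z":31},{"x":-34,"z":31},{"x":-34,"z":31},{"x":-34,"z":31},{"x":-34,"z":31},{"x":-34,"z":31},{"x":-34,"z":31},{"x":-34,"z":31},{"x":-34,"z":31},{"x":-34,"z":31}]'; python3 -m inch '[{"x":-34,"z":31},{"x":-34,"z":31},{"x":-34,"z":31},{"x":-34,"z":31},{"x":-34,"z":31},{"twist":-0.139},{"twist":-0.139},{"twist":-0.139},{"twist":-0.139},{"twist":-0.139},{"twist":-0.139},{"twist":-0.139}]';  python3 go.py .4755 .2165 .12 0
```

```text
t 0.1 grasp [ 265.6 -537.5  236.8] jawyaw -63.71 q6 -0.09 open 92.9 F [-0.7  0.4 -0.8] T [ 0.04 -0.01 -0.03] tilt [-0.001  0.002 -1.   ]
tool shift now-frame  x,y,z mm: [-582.8  117.8  522.1]  twist rad: -1.112
tool shift after twist: [209.9 116.8 754. ]$[0]: bad value
$[0]: bad value
```

```bash
python3 -m inch '[{"x":-20,"y":0,"z":18,"twist":0},{"x":-34,"y":0,"z":31,"twist":0},{"x":-34,"y":0,"z":31,"twist":0},{"x":-34,"y":0,"z":31,"twist":0},{"x":-34,"y":0,"z":31,"twist":0},{"x":-34,"y":0,"z":31,"twist":0}]'; python3 go.py .4755 .2165 .12 0
```

```text
t: 0.7
tool_pos: [0.3367, -0.2892, 0.4043]
orientation: [-1.392, 0.866, -0.865]
force: [0.6, -0.1, 0.3]
opening: 0.0929
t 0.7 grasp [ 336.6 -289.1  237.3] jawyaw -63.74 q6 0.29 open 92.9 F [ 0.6 -0.1  0.3] T [ 0.01  0.03 -0.01] tilt [-0.  0. -1.]
tool shift now-frame  x,y,z mm: [-391.9  117.5  348.2]  twist rad: -1.1126
tool shift after twist: [138.9 117.3 505.6]
```

```bash
python3 -m inch '[{"x":-32,"y":0,"z":29,"twist":0},{"x":-32,"y":0,"z":29,"twist":0},{"x":-33,"y":0,"z":29,"twist":0},{"x":-33,"y":0,"z":29,"twist":0},{"x":-33,"y":0,"z":29,"twist":0},{"x":-33,"y":0,"z":29,"twist":0},{"x":-33,"y":0,"z":29,"twist":0},{"x":-33,"y":0,"z":29,"twist":0},{"x":-33,"y":0,"z":29,"twist":0},{"x":-33,"y":0,"z":29,"twist":0},{"x":-32,"y":0,"z":29,"twist":0},{"x":-32,"y":0,"z":29,"twist":0}]'; python3 -m inch '[{"x":0,"y":0,"z":0,"twist":-0.139},{"x":0,"y":0,"z":0,"twist":-0.139},{"x":0,"y":0,"z":0,"twist":-0.139},{"x":0,"y":0,"z":0,"twist":-0.139},{"x":0,"y":0,"z":0,"twist":-0.139},{"x":0,"y":0,"z":0,"twist":-0.139},{"x":0,"y":0,"z":0,"twist":-0.139},{"x":0,"y":0,"z":0,"twist":-0.139}]'; python3 go.py .4755 .2165 .12 0
```

```text
t: 1.9
tool_pos: [0.4751, 0.2166, 0.4043]
orientation: [-1.393, 0.865, -0.865]
force: [0.6, -0.5, 0.7]
opening: 0.0928
t: 2.7
tool_pos: [0.475, 0.2145, 0.4042]
orientation: [-1.571, -0.004, 0.005]
force: [0.2, -0.2, 0.1]
opening: 0.0929
t 2.7 grasp [474.8 214.5 237.2] jawyaw 0.33 q6 0.32 open 92.9 F [ 0.2 -0.2  0.1] T [ 0.01 -0.14  0.04] tilt [-0.001 -0.    -1.   ]
tool shift now-frame  x,y,z mm: [  0.8 117.2   2. ]  twist rad: 0.0058
tool shift after twist: [  0.7 117.2   2. ]
```

Lower towards the die partway and look from both cameras to check alignment.

```bash
python3 -m inch '[{"x":0.5,"y":35,"z":2,"twist":0.006},{"x":0,"y":40,"z":0,"twist":0},{"x":0,"y":40,"z":0,"twist":0},{"x":0,"y":20,"z":0,"twist":0}]' 0
python3 - <<'E'
from h import *
for n in('scene','top'):
    d=snap(n,n+'1'); u=proj(d,[.4755,.2165,.056])[0]; print(n,u)
    x,y=map(int,u); im=cv2.imread('pics/%s1.png'%n)[max(0,y-50):y+50,x-60:x+60]; cv2.imwrite('pics/%s1c.png'%n,cv2.resize(im,None,fx=6,fy=6,interpolation=cv2.INTER_CUBIC))
E
python3 go.py .4755 .2165 .045 0
```

```text
t: 3.1
tool_pos: [0.4739, 0.216, 0.2653]
orientation: [-1.573, 0.009, -0.0]
force: [-0.7, -0.4, -1.6]
opening: 0.0658
scene [271.33329061 188.32169209]
top [190.81111627 212.33938002]
t 3.2 grasp [472.4 215.5  98.4] jawyaw -0.34 q6 0.34 open 57.7 F [-0.9 -0.2  0.8] T [-0.01 -0.06 -0.05] tilt [-0.008 -0.003 -1.   ]
tool shift now-frame  x,y,z mm: [ 3.5 53.4  1.2]  twist rad: -0.006
tool shift after twist: [ 3.1 53.4  1. ]
```

View pics/scene1c.png

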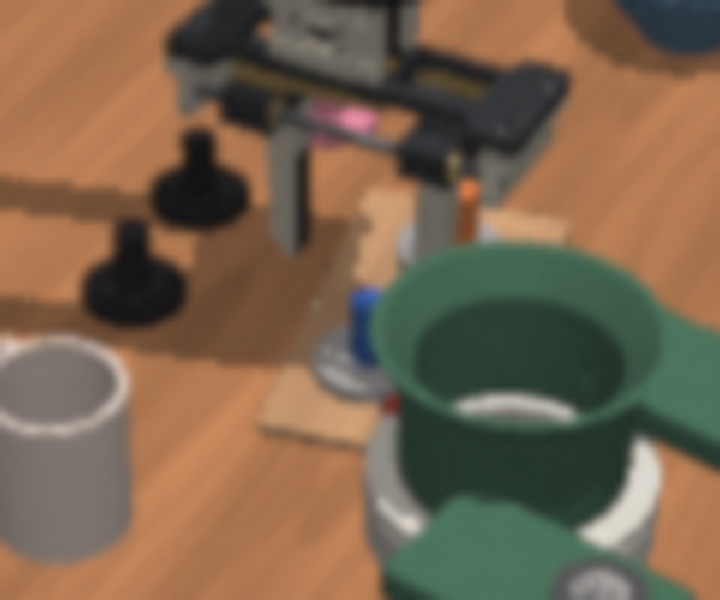

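View pics/top1c.png

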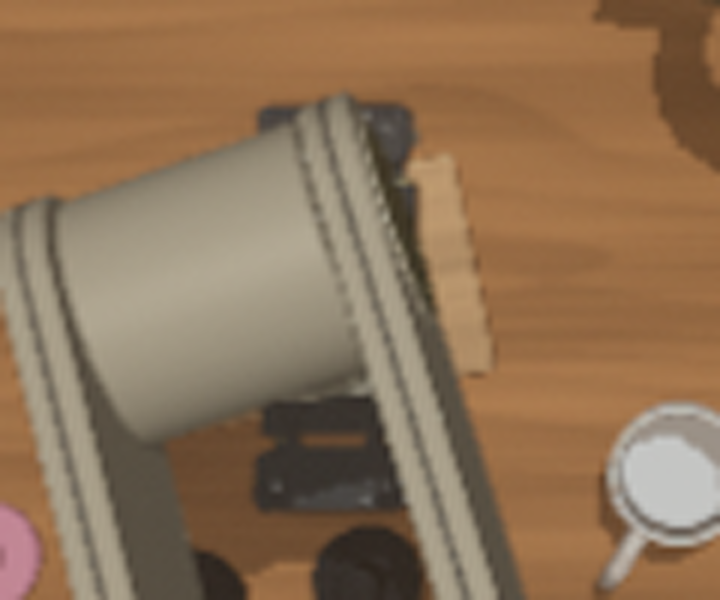

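```bash
python3 -m inch '[{"x":0.5,"y":20,"z":1,"twist":0},{"x":0.5,"y":20,"z":0,"twist":0},{"x":0,"y":10,"z":0,"twist":0},{"x":0,"y":3,"z":0,"twist":0},{"x":0,"y":0,"z":0,"twist":0}]' ; python3 go.py .4755 .2165 .045 0
```

```text
t: 3.7
tool_pos: [0.4769, 0.2177, 0.2174]
orientation: [-1.571, 0.004, -0.005]
force: [0.4, 0.0, 0.7]
opening: 0.0458
t 3.7 grasp [477.  217.7  50.4] jawyaw -0.34 q6 0.34 open 45.8 F [0.4 0.  0.7] T [-0.02 -0.08  0.01] tilt [ 0.  0. -1.]
tool shift now-frame  x,y,z mm: [-1.5  5.4 -1.2]  twist rad: -0.006
tool shift after twist: [-1.5  5.4 -1.2]
```

```bash
python3 -m inch '[{"x":-1.5,"y":5,"z":-1,"twist":0},{"x":0,"y":0,"z":0,"twist":0},{"x":0,"y":0,"z":0,"twist":0}]' ; python3 go.py .4755 .2165 .045 0;python3 -m inch '[{"x":0,"y":0,"z":0,"twist":0},{"x":0,"y":0,"z":0,"twist":0},{"x":0,"y":0,"z":0,"twist":0},{"x":0,"y":0,"z":0,"twist":0}]' -1 12; python3 go.py .4755 .2165 .045 0
```

```text
t: 4.0
tool_pos: [0.4752, 0.2166, 0.2122]
orientation: [-1.571, 0.004, -0.005]
force: [0.2, 0.4, -0.2]
opening: 0.0462
t 4.0 grasp [475.3 216.6  45.2] jawyaw -0.34 q6 0.34 open 46.2 F [ 0.2  0.4 -0.2] T [-0.01 -0.02  0.05] tilt [ 0.  0. -1.]
tool shift now-frame  x,y,z mm: [ 0.2  0.2 -0.1]  twist rad: -0.006
tool shift after twist: [ 0.2  0.2 -0.1]
t: 4.4
tool_pos: [0.4752, 0.2166, 0.2119]
orientation: [-1.571, 0.004, -0.005]
force: [-0.1, 1.0, 0.5]
opening: 0.0209
t 4.4 grasp [475.3 216.6  44.9] jawyaw -0.34 q6 0.34 open 20.9 F [-0.1  1.   0.5] T [-0.02 -0.12  0.02] tilt [ 0.  0. -1.]
tool shift now-frame  x,y,z mm: [ 0.2 -0.1 -0.1]  twist rad: -0.006
tool shift after twist: [ 0.2 -0.1 -0.1]
```

```bash
python3 -m inch '[{"x":0,"y":0,"z":0,"twist":0},{"x":0,"y":-5,"z":0,"twist":0},{"x":0,"y":-20,"z":0,"twist":0},{"x":0,"y":-35,"z":0,"twist":0},{"x":0,"y":-35,"z":0,"twist":0},{"x":0,"y":-20,"z":0,"twist":0},{"x":0,"y":0,"z":0,"twist":0}]' -1 25; python3 go.py .536 -.3035 .16 0
python3 - <<'E'
from h import *
d=snap('scene','scene2'); im=cv2.imread('pics/scene2.png')[90:290,180:440]; cv2.imwrite('pics/scene2c.png',cv2.resize(im,None,fx=3,fy=3,interpolation=cv2.INTER_CUBIC))
E
```

```text
t: 5.1
tool_pos: [0.4763, 0.2171, 0.3309]
orientation: [-1.569, -0.0, -0.01]
force: [-0.6, 0.7, -0.8]
opening: 0.0209
t 5.1 grasp [477.4 217.4 163.9] jawyaw -0.34 q6 0.34 open 20.9 F [-0.6  0.7 -0.8] T [-0.02 -0.06 -0.04] tilt [ 0.006  0.002 -1.   ]
tool shift now-frame  x,y,z mm: [  61.7    3.1 -520.6]  twist rad: -0.0059
tool shift after twist: [  58.6    3.9 -520.9]
```

View pics/scene2c.png

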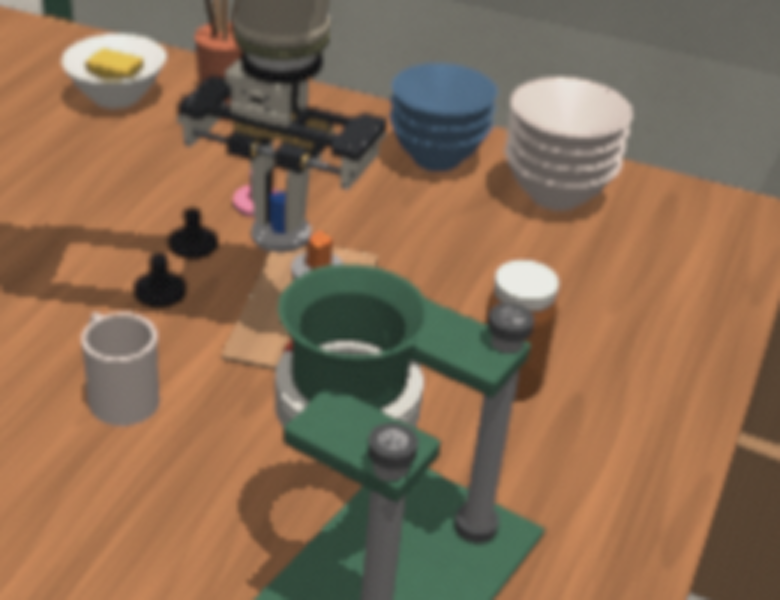

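```bash
python3 -m inch '[{"x":-15,"y":0,"z":-20,"twist":0},{"x":-15,"y":0,"z":-30,"twist":0},{"x":-15,"y":0,"z":-35,"twist":0},{"x":-10,"y":0,"z":-35,"twist":0},{"x":0,"y":0,"z":-40,"twist":0},{"x":0,"y":0,"z":-40,"twist":0},{"x":0,"y":0,"z":-40,"twist":0},{"x":0,"y":0,"z":-40,"twist":0},{"x":0,"y":0,"z":-40,"twist":0},{"x":0,"y":0,"z":-40,"twist":0},{"x":0,"y":0,"z":-30,"twist":0},{"x":10,"y":0,"z":-25,"twist":0}]'; python3 go.py .536 -.3035 .16 0
```

```text
t: 6.35
tool_pos: [0.4263, -0.1997, 0.3244]
orientation: [-1.569, 0.009, -0.003]
force: [0.2, 0.5, -0.9]
opening: 0.0202
t 6.35 grasp [ 425.7 -199.4  157.4] jawyaw -0.44 q6 -0.54 open 20.2 F [ 0.2  0.5 -0.9] T [ 0.01 -0.09 -0.01] tilt [-0.003  0.002 -1.   ]
tool shift now-frame  x,y,z mm: [ 111.1   -3.1 -103.3]  twist rad: -0.0077
tool shift after twist: [ 110.3   -2.6 -104.1]
```

```bash
python3 -m inch '[{"x":20,"y":0,"z":-20,"twist":0},{"x":30,"y":0,"z":-30,"twist":0},{"x":30,"y":0,"z":-25,"twist":0},{"x":20,"y":0,"z":-20,"twist":0},{"x":8,"y":0,"z":-7,"twist":0},{"x":1,"y":0,"z":-1,"twist":0},{"x":0,"y":0,"z":0,"twist":0}]'
python3 - <<'E'
from h import *
for n in('scene','top'):
    d=snap(n,n+'3'); u=proj(d,[.536,-.3035,.1])[0]; print(n,u)
    x,y=map(int,u); im=cv2.imread('pics/%s3.png'%n)[max(0,y-50):y+50,x-60:x+60]; cv2.imwrite('pics/%s3c.png'%n,cv2.resize(im,None,fx=6,fy=6,interpolation=cv2.INTER_CUBIC))
E
python3 go.py .536 -.3035 .16 0
```

```text
t: 7.05
tool_pos: [0.5354, -0.3014, 0.3246]
orientation: [-1.569, 0.007, -0.003]
force: [-1.2, 0.3, -1.1]
opening: 0.0207
scene [188.9367995  311.14486885]
top [358.9727042  190.33614785]
t 7.15 grasp [ 535.1 -300.9  158.7] jawyaw -0.33 q6 -0.59 open 20.0 F [ 0.1 -0.1 -0.4] T [-0.06 -0.1  -0.04] tilt [-0.002  0.001 -1.   ]
tool shift now-frame  x,y,z mm: [ 0.9 -1.3 -2.6]  twist rad: -0.0058
tool shift after twist: [ 0.9 -1.3 -2.6]
```

View pics/scene3c.png

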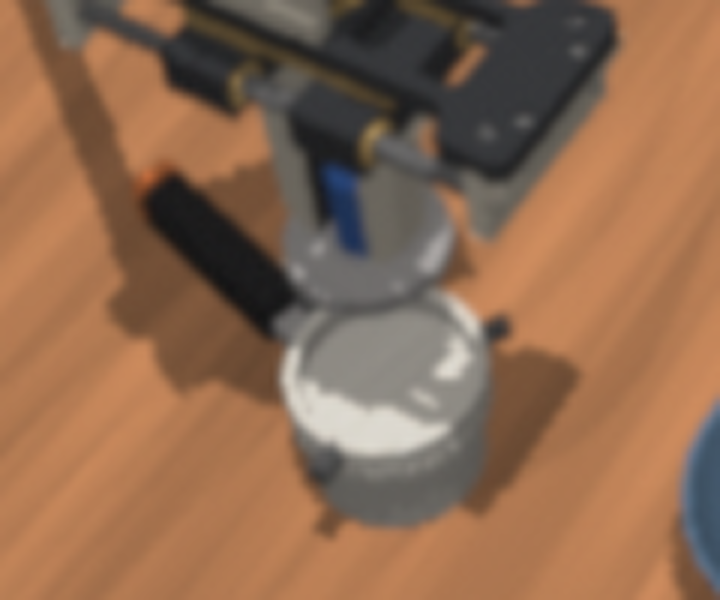

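View pics/top3c.png

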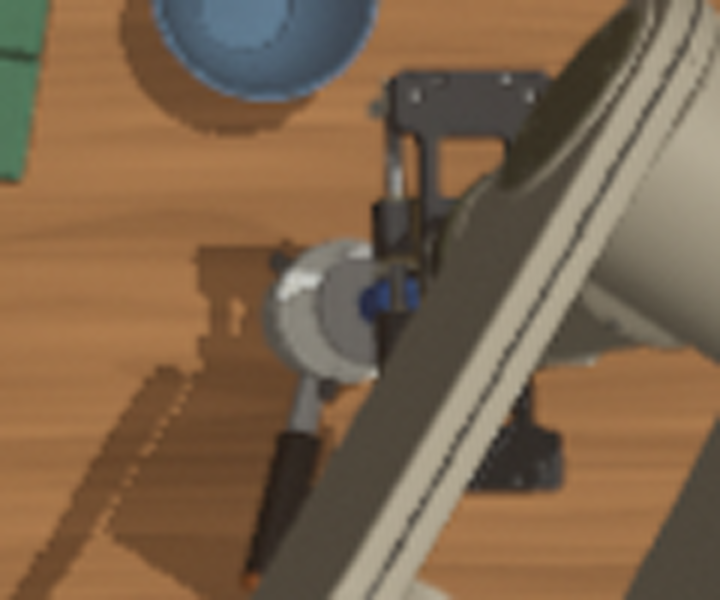

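Run:
```python
from fit import *
for fn in('scene3','top3'):
    d=load(fn);P=cloud(d);c=d['color'].astype(int)
    m=near(P,c,.535,-.302,.036,.108,.150); q=P[m]
    blue=m&(c[...,2]>c[...,0]+30); 
    print(fn,'pts',len(q),'blue',blue.sum(),P[blue].mean(0).round(4) if blue.sum() else '')
    print(np.histogram(q[:,2],bins=np.arange(.105,.15,.003)))
    # top face: z ~ .130-.136 
    m2=m&~blue&(P[...,2]>.124)&(P[...,2]<.140); q=P[m2]
    A=np.c_[q[:,:2]-[.535,-.301],np.ones(len(q))]; s=np.linalg.lstsq(A,q[:,2],rcond=None)[0]; 
    for _ in range(5):
        r=q[:,2]-A@s; k=abs(r)<.002; s=np.linalg.lstsq(A[k],q[k,2],rcond=None)[0]
    print('plane',s.round(4),k.sum(),cv2.minEnclosingCircle((q[k][:,:2]*1000).astype(np.float32)), np.degrees(np.hypot(*s[:2])))
    # rim
    m=near(P,c,.536,-.304,.045,.0595,.066); q=P[m]; print('rim',len(q),circ(q,.0355),cv2.minEnclosingCircle((q[:,:2]*1000).astype(np.float32)))
for fn in('scene0','top0'):
    d=load(fn);P=cloud(d);c=d['color'].astype(int)
    m=near(P,c,.536,-.304,.045,.0595,.066); q=P[m]; print('rim',len(q),circ(q,.0355).round(4),cv2.minEnclosingCircle((q[:,:2]*1000).astype(np.float32)))
    m=near(P,c,.4755,.2165,.035,.0145,.022); q=P[m]; print('die disc',len(q),cv2.minEnclosingCircle((q[:,:2]*1000).astype(np.float32)),np.percentile(q,[0,2,98,100],axis=0).round(4).tolist())
```

```text
scene3 pts 376 blue 20 [ 0.5342 -0.3051  0.1415]
(array([  0,   0,   0,   0,   0,   5,  21,  33, 194,  65,   3,  11,  10,
        16]), array([0.105, 0.108, 0.111, 0.114, 0.117, 0.12 , 0.123, 0.126, 0.129,
       0.132, 0.135, 0.138, 0.141, 0.144, 0.147]))
plane [-0.0002 -0.0117  0.1309] 241 ((534.9526977539062, -296.1365051269531), 30.505680084228516) 0.6728340869618724
rim 202 [ 0.53885911 -0.3029483 ] ((535.8895263671875, -303.779052734375), 44.83034133911133)
top3 pts 155 blue 0 
(array([ 0,  0,  0,  0,  0,  1,  5, 18, 64, 47, 10,  3,  2,  5]), array([0.105, 0.108, 0.111, 0.114, 0.117, 0.12 , 0.123, 0.126, 0.129,
       0.132, 0.135, 0.138, 0.141, 0.144, 0.147]))
plane [-0.0184  0.0005  0.1312] 87 ((533.166015625, -292.6697998046875), 28.736122131347656) 1.0541558497720895
rim 66 [ 0.53587052 -0.30409704] ((534.0729370117188, -298.0696105957031), 41.418060302734375)
rim 244 [ 0.5385 -0.3026] ((535.63330078125, -303.2384948730469), 44.2564697265625)
die disc 89 ((473.449951171875, 215.65223693847656), 29.053653717041016) [[0.4468, 0.1901, 0.0148], [0.4488, 0.1912, 0.0151], [0.4974, 0.2343, 0.0214], [0.4994, 0.2371, 0.0216]]
rim 108 [ 0.5355 -0.3046] ((534.8516235351562, -304.0189208984375), 43.46051025390625)
die disc 199 ((472.5314025878906, 215.9267120361328), 31.51200294494629) [[0.4419, 0.1883, 0.0145], [0.4482, 0.1889, 0.0146], [0.5004, 0.2437, 0.0216], [0.5036, 0.2466, 0.0219]]
```

```bash
cat > ov.py <<'E'
from h import *
def circle3(cx,cy,z,r,n=90):
    a=np.linspace(0,2*np.pi,n); return np.c_[cx+r*np.cos(a),cy+r*np.sin(a),np.full(n,z)]
def overlay(fn,out,curves,box,s):
    d=load(fn); x0,y0,x1,y1=box
    im=cv2.cvtColor(d['color'],cv2.COLOR_RGB2BGR)[y0:y1,x0:x1]; im=cv2.resize(im,None,fx=s,fy=s,interpolation=cv2.INTER_CUBIC)
    for X,col in curves:
        u=(proj(d,X)-[x0,y0]+.5)*s-.5
        cv2.polylines(im,[np.round(u*8).astype(np.int32)],False,col,1,cv2.LINE_AA,3)
    cv2.imwrite('pics/'+out+'.png',im)
E
python3 - <<'E'
from ov import *
C=[(circle3(.5351,-.301,.131,.030),(0,255,0)),(circle3(.536,-.304,.062,.038),(0,0,255)),(circle3(.536,-.304,.062,.0325),(0,0,255)),(circle3(.536,-.304,0.0,.033),(255,0,255))]
overlay('scene3','ov3s',C,(130,240,250,340),6)
overlay('scene0','ov0s',C[1:],(130,270,250,370),6)
C0=[(circle3(.4755,.2165,.018,.030),(0,255,0)),(circle3(.4755,.2165,.056,.011),(0,0,255))]
overlay('top0','ov0t',C0+C[1:],(150,150,380,250),3.4)
E
```

```text
(no output)
```

View pics/ov3s.png

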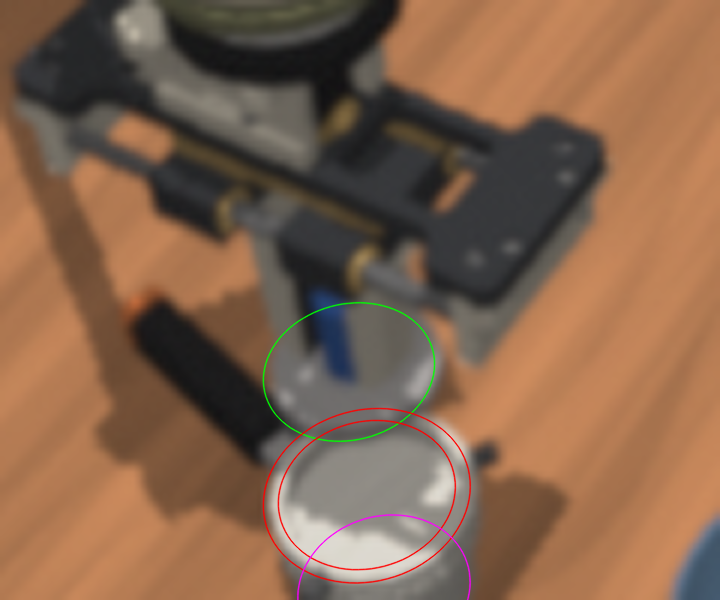

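View pics/ov0s.png

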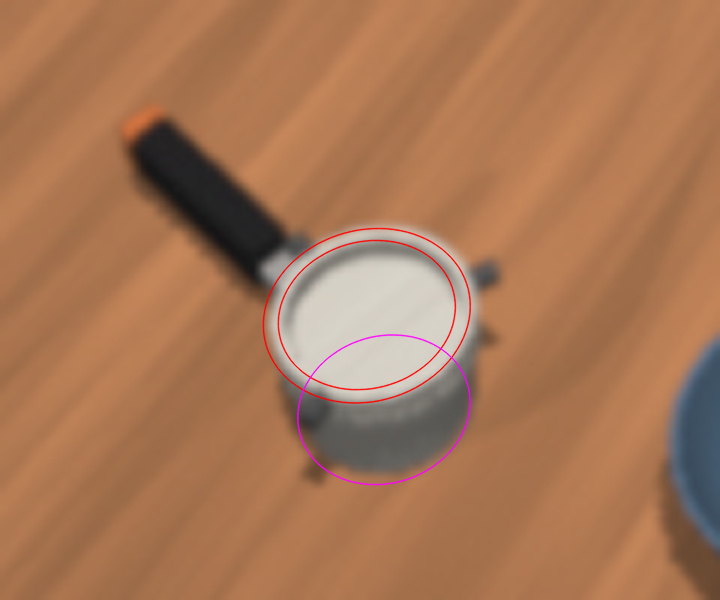

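View pics/ov0t.png

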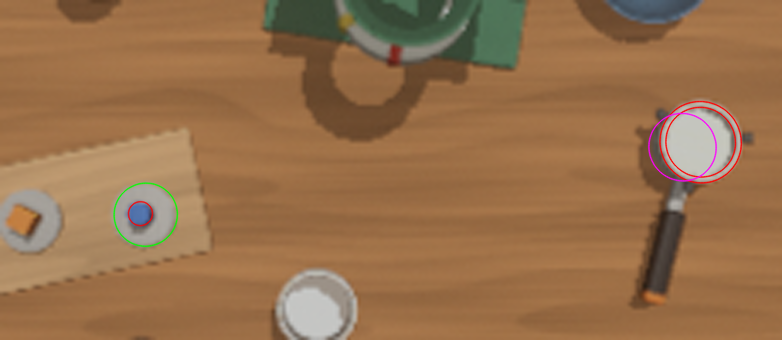

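```bash
python3 -m inch '[{"x":1,"y":5,"z":-2.8,"twist":0},{"x":0,"y":15,"z":0,"twist":0},{"x":0,"y":20,"z":0,"twist":0},{"x":0,"y":12,"z":0,"twist":0},{"x":0,"y":4,"z":0,"twist":0},{"x":0,"y":0,"z":0,"twist":0},{"x":0,"y":0,"z":0,"twist":0}]'; python3 go.py .536 -.304 .087 0
python3 - <<'E'
from ov import *
d=snap('scene','scene4'); d=snap('top','top4')
C=[(circle3(.536,-.304,.073,.030),(0,255,0)),(circle3(.536,-.304,.062,.038),(0,0,255)),(circle3(.536,-.304,.062,.0325),(0,0,255))]
overlay('scene4','ov4s',C,(130,240,250,340),6)
E
```

```text
t: 7.85
tool_pos: [0.5372, -0.3047, 0.2714]
orientation: [-1.571, 0.004, -0.005]
force: [-0.1, -0.2, -1.0]
opening: 0.0205
t 7.85 grasp [ 537.3 -304.8  104.4] jawyaw -0.34 q6 -0.59 open 20.5 F [-0.1 -0.2 -1. ] T [-0.07 -0.09 -0.06] tilt [ 0.001 -0.001 -1.   ]
tool shift now-frame  x,y,z mm: [-1.3 17.4  0.8]  twist rad: -0.006
tool shift after twist: [-1.3 17.4  0.8]
```

View pics/ov4s.png

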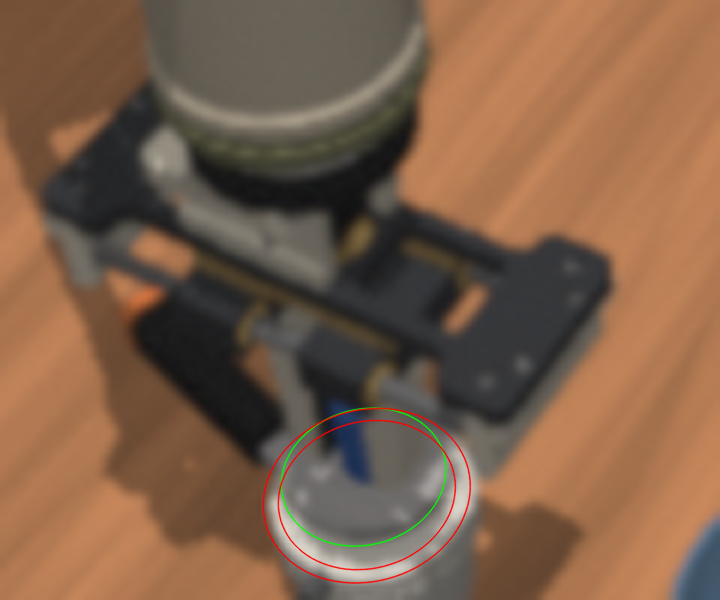

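```bash
python3 -m inch '[{"x":-1,"y":0,"z":0.5,"twist":0},{"x":0,"y":4,"z":0,"twist":0},{"x":0,"y":4,"z":0,"twist":0},{"x":0,"y":3,"z":0,"twist":0},{"x":0,"y":2,"z":0,"twist":0},{"x":0,"y":0,"z":0,"twist":0},{"x":0,"y":0,"z":0,"twist":0}]'; python3 go.py .536 -.304 .087 0
```

```text
t: 8.65
tool_pos: [0.536, -0.3041, 0.2576]
orientation: [-1.571, 0.005, -0.005]
force: [1.7, -1.1, -1.0]
opening: 0.0202
t 8.65 grasp [ 535.9 -304.1   90.6] jawyaw -0.35 q6 -0.59 open 20.2 F [ 1.7 -1.1 -1. ] T [-0.16 -0.17 -0.01] tilt [-0.  0. -1.]
tool shift now-frame  x,y,z mm: [0.1 3.6 0.1]  twist rad: -0.006
tool shift after twist: [0.1 3.6 0.1]
```

```bash
python3 -m inch '[{"x":0,"y":1.5,"z":0,"twist":0},{"x":0,"y":1.5,"z":0,"twist":0},{"x":0,"y":0,"z":0,"twist":0},{"x":0,"y":0,"z":0,"twist":0}]'; python3 go.py .536 -.304 .087 0;  python3 - <<'E'
from ov import *
d=snap('scene','scene5'); 
C=[(circle3(.536,-.304,.060,.030),(0,255,0)),(circle3(.536,-.304,.062,.038),(0,0,255)),(circle3(.536,-.304,.062,.0325),(0,0,255))]
overlay('scene5','ov5s',C[:0],(130,240,250,340),6)
E
```

```text
t: 9.05
tool_pos: [0.536, -0.304, 0.2547]
orientation: [-1.571, 0.005, -0.005]
force: [-0.1, -0.7, -1.5]
opening: 0.0206
t 9.05 grasp [ 536.  -304.    87.7] jawyaw -0.34 q6 -0.59 open 20.6 F [-0.1 -0.7 -1.5] T [-0.15 -0.19  0.01] tilt [-0.  0. -1.]
tool shift now-frame  x,y,z mm: [0.  0.7 0. ]  twist rad: -0.006
tool shift after twist: [0.  0.7 0. ]
```

View pics/ov5s.png

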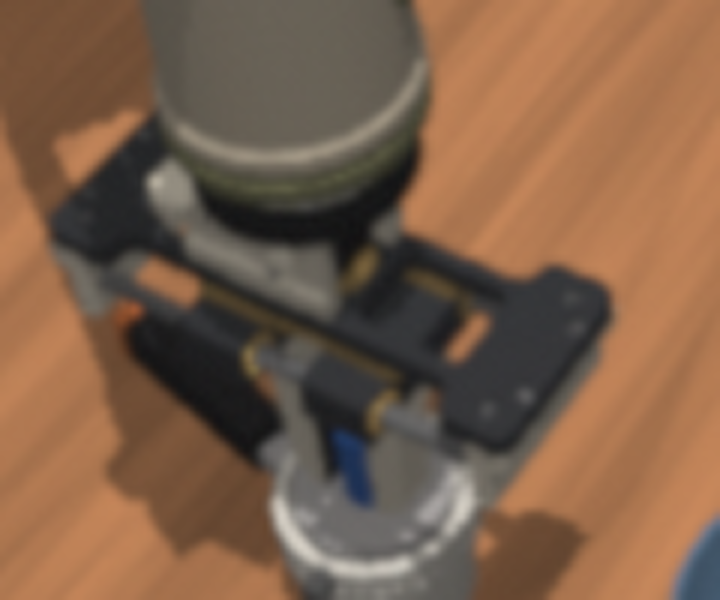

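```bash
python3 -m inch '[{"x":0,"y":0.5,"z":0,"twist":0},{"x":0,"y":0,"z":0,"twist":0},{"x":0,"y":0,"z":0,"twist":0}]' -0.1; python3 -m inch '[{"x":0,"y":-5,"z":0,"twist":0},{"x":0,"y":-20,"z":0,"twist":0},{"x":0,"y":-30,"z":0,"twist":0},{"x":0,"y":-30,"z":0,"twist":0}]' ;python3 -m inch '[{"x":-40,"y":-10,"z":20,"twist":0},{"x":-45,"y":0,"z":20,"twist":0},{"x":-45,"y":0,"z":20,"twist":0},{"x":-45,"y":0,"z":20,"twist":0}]'
python3 - <<'E'
from ov import *
d=snap('scene','scene6');d=snap('top','top6')
C=[(circle3(.536,-.304,.060,.030),(0,255,0)),(circle3(.536,-.304,.062,.038),(0,0,255))]
overlay('scene6','ov6s',C[:0],(130,240,250,340),6)
overlay('top6','ov6t',C[:0],(310,140,430,240),6)
E
```

```text
t: 9.4
tool_pos: [0.536, -0.304, 0.2543]
orientation: [-1.571, 0.005, -0.005]
force: [-0.3, 0.1, -1.0]
opening: 0.0393
t: 9.8
tool_pos: [0.5358, -0.3039, 0.3401]
orientation: [-1.57, 0.005, -0.004]
force: [0.6, 0.2, 1.2]
opening: 0.0417
t: 10.2
tool_pos: [0.36, -0.2222, 0.3495]
orientation: [-1.571, 0.004, -0.005]
force: [-0.5, -0.4, 1.6]
opening: 0.0417
```

View pics/ov6s.png

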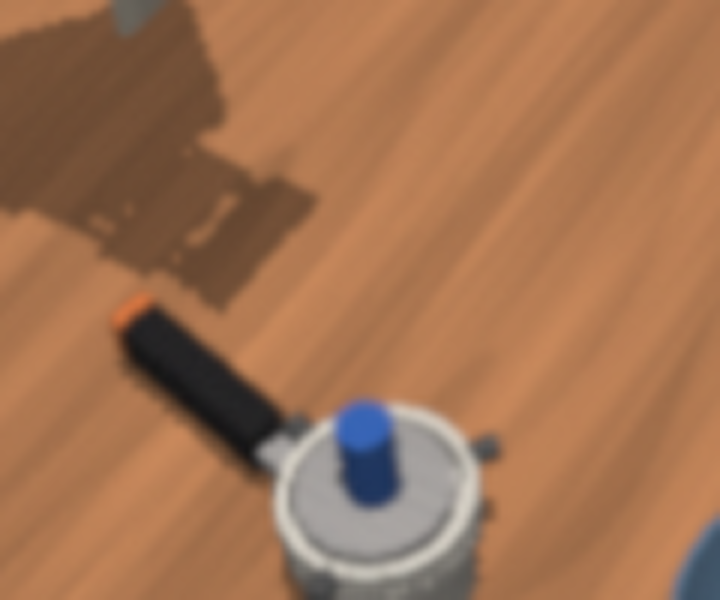

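View pics/ov6t.png

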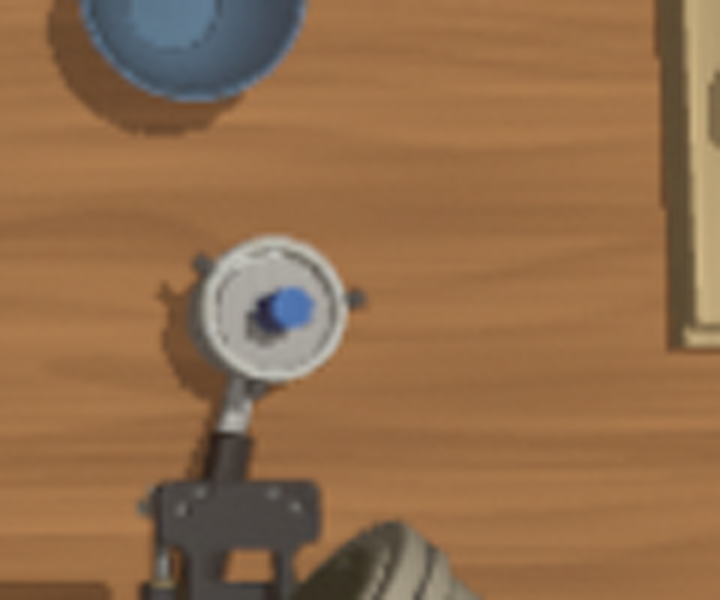

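```bash
cat > hold.py <<'E'
from fit import *
def holder(fn,cx=.536,cy=-.304,gx=.43,gy=-.273):
    d=load(fn);P=cloud(d);c=d['color'].astype(int)
    m=near(P,c,gx,gy,.075,.025,.05)&(c.max(-1)<110); q=P[m]
    vx,vy,x0,y0=cv2.fitLine((q[:,:2]*1000).astype(np.float32),cv2.DIST_HUBER,0,.01,.01).ravel()
    print(fn,' grip',len(q),'yaw',np.degrees(np.arctan2(vy,vx)),x0,y0,q[:,0].min(),q[:,0].max())
    m=near(P,c,gx,gy,.09,.02,.05)&(c[...,0]-c[...,2]>80)&(P[...,2]>.02); q=P[m]; print('   orange',len(q),q.mean(0) if len(q) else '')
    m=near(P,c,cx,cy,.045,.0595,.066)&(np.hypot(P[...,0]-cx,P[...,1]-cy)>.031); q=P[m]; print('   rim',len(q),circ(q,.0355).round(4))
E
python3 - <<'E'
from hold import *
for f in('scene0','top0','scene6','top6'): holder(f)
E
python3 go.py .43 -.273 .1 73
```

```text
scene0  grip 287 yaw -14.610687 437.89572 -277.26474 0.3911433626145594 0.476850427341653
   orange 29 [ 0.39254016 -0.2611634   0.04094581]
   rim 231 [ 0.5382 -0.3027]
top0  grip 171 yaw -16.220322 438.68085 -274.50903 0.39788707532172674 0.5032291764167678
   orange 20 [ 0.39056851 -0.26237443  0.04019921]
   rim 108 [ 0.5355 -0.3046]
scene6  grip 296 yaw -11.458601 436.76074 -280.16458 0.3913229365139546 0.4766924826709177
   orange 27 [ 0.39103901 -0.26709577  0.04062943]
   rim 226 [ 0.5384 -0.3023]
top6  grip 85 yaw -9.1329365 449.52557 -281.29892 0.39459874352218827 0.5030714488924927
   orange 0 
   rim 123 [ 0.5359 -0.3037]
t 10.3 grasp [ 356.4 -219.8  180.8] jawyaw -0.36 q6 -0.67 open 41.7 F [ 0.3 -0.8  0.4] T [-0.06 -0.08 -0.01] tilt [-0.003  0.002 -1.   ]
tool shift now-frame  x,y,z mm: [ 74.2  80.5 -52.9]  twist rad: -1.2804
tool shift after twist: [-29.3  80.8 -86. ]
```

```bash
python3 -m inch '[{"x":0,"y":0,"z":0,"twist":-0.149},{"x":0,"y":0,"z":0,"twist":-0.149},{"x":0,"y":0,"z":0,"twist":-0.149},{"x":0,"y":0,"z":0,"twist":-0.149},{"x":0,"y":0,"z":0,"twist":-0.149},{"x":0,"y":0,"z":0,"twist":-0.149},{"x":0,"y":0,"z":0,"twist":-0.149},{"x":0,"y":0,"z":0,"twist":-0.149},{"x":0,"y":0,"z":0,"twist":-0.149}]' 0.1; python3 go.py .4197 -.2762 .033 76.7
```

```text
t: 11.2
tool_pos: [0.3619, -0.2233, 0.3499]
orientation: [-1.31, -1.039, 1.038]
force: [-0.3, 0.5, -0.1]
opening: 0.0512
t 11.2 grasp [ 362.  -223.4  182.9] jawyaw 76.84 q6 -2.01 open 51.2 F [-0.3  0.5 -0.1] T [ 0.05 -0.17 -0.  ] tilt [ 0.001 -0.001 -1.   ]
tool shift now-frame  x,y,z mm: [-38.3 150.  -68. ]  twist rad: 0.0024
tool shift after twist: [-38.2 149.9 -68.3]
```

```bash
python3 -m inch '[{"x":-12,"y":20,"z":-22,"twist":0},{"x":-14,"y":25,"z":-25,"twist":0},{"x":-12,"y":25,"z":-21,"twist":0},{"x":0,"y":15,"z":0,"twist":0},{"x":0,"y":0,"z":0,"twist":0},{"x":0,"y":0,"z":0,"twist":0}]'; python3 go.py .4197 -.2762 .033 76.7;  python3 - <<'E'
from ov import *
d=snap('scene','scene7');
overlay('scene7','ov7s',[],(130,240,250,340),6)
E
```

```text
t: 11.8
tool_pos: [0.4186, -0.2756, 0.2647]
orientation: [-1.311, -1.034, 1.034]
force: [-0.3, -0.9, 0.2]
opening: 0.0513
t 11.8 grasp [ 418.5 -275.6   97.7] jawyaw 76.5 q6 -2.02 open 51.3 F [-0.3 -0.9  0.2] T [ 0.07 -0.18  0.08] tilt [-0.  0. -1.]
tool shift now-frame  x,y,z mm: [-0.4 64.7 -1.3]  twist rad: -0.0036
tool shift after twist: [-0.4 64.7 -1.3]
```

View pics/ov7s.png

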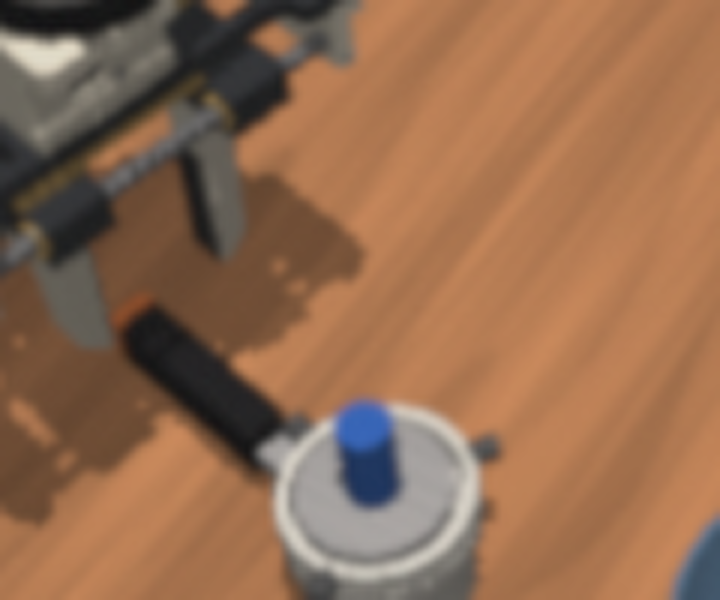

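```bash
python3 -m inch '[{"x":-0.4,"y":15,"z":-1.3,"twist":0},{"x":0,"y":20,"z":0,"twist":0},{"x":0,"y":20,"z":0,"twist":0},{"x":0,"y":9,"z":0,"twist":0},{"x":0,"y":0,"z":0,"twist":0},{"x":0,"y":0,"z":0,"twist":0}]'; python3 go.py .4197 -.2762 .033 76.7; python3 -m inch '[{"x":0,"y":0,"z":0,"twist":0},{"x":0,"y":0,"z":0,"twist":0},{"x":0,"y":0,"z":0,"twist":0},{"x":0,"y":0,"z":0,"twist":0},{"x":0,"y":0,"z":0,"twist":0}]' -1 10;python3 go.py .4197 -.2762 .033 76.7
```

```text
t: 12.45
tool_pos: [0.4201, -0.2767, 0.2009]
orientation: [-1.312, -1.034, 1.034]
force: [0.0, 0.1, -0.0]
opening: 0.0513
t 12.45 grasp [ 420.2 -276.8   33.9] jawyaw 76.49 q6 -2.02 open 51.3 F [ 0.   0.1 -0. ] T [ 0.07 -0.1   0.02] tilt [ 0.001 -0.    -1.   ]
tool shift now-frame  x,y,z mm: [0.4 0.9 0.6]  twist rad: -0.0036
tool shift after twist: [0.4 0.9 0.6]
t: 12.95
tool_pos: [0.42, -0.2765, 0.2004]
orientation: [-1.312, -1.034, 1.034]
force: [1.0, 1.2, 1.0]
opening: 0.0202
t 12.95 grasp [ 420.1 -276.5   33.4] jawyaw 76.49 q6 -2.02 open 20.2 F [1.  1.2 1. ] T [ 0.21 -0.26  0.07] tilt [ 0. -0. -1.]
tool shift now-frame  x,y,z mm: [0.2 0.4 0.4]  twist rad: -0.0036
tool shift after twist: [0.2 0.4 0.4]
```

```bash
python3 -m inch '[{"x":0,"y":0,"z":0,"twist":0},{"x":0,"y":0,"z":0,"twist":0},{"x":0,"y":-4,"z":0,"twist":0},{"x":0,"y":-8,"z":0,"twist":0},{"x":0,"y":-10,"z":0,"twist":0},{"x":0,"y":-10,"z":0,"twist":0},{"x":0,"y":-8,"z":0,"twist":0},{"x":0,"y":0,"z":0,"twist":0},{"x":0,"y":0,"z":0,"twist":0}]' -1 60; python3 go.py .4197 -.2762 .033 76.7;  python3 - <<'E'
from ov import *
from fit import *
for n in('scene','top'):
    d=snap(n,n+'8');P=cloud(d);c=d['color'].astype(int)
    q=P[near(P,c,.536,-.304,.045,.07,.12)&(c.min(-1)>90)]
    A=np.c_[q[:,:2]-[.536,-.304],np.ones(len(q))]; s=np.median(q[:,2]); s=np.array([0,0,s])
    for _ in range(15):
        r=q[:,2]-A@s; k=abs(r)<.004; s=np.linalg.lstsq(A[k],q[k,2],rcond=None)[0]
    print(n,'plane',s.round(4),k.sum(),len(q)); a=np.radians(-13.5); print('slope along handle x (deg, + = far up)',np.degrees(s[0]*np.cos(a)+s[1]*np.sin(a)),'lateral',np.degrees(-s[0]*np.sin(a)+s[1]*np.cos(a)))
overlay('scene8','ov8s',[],(130,210,250,310),6)
E
```

```text
t: 13.85
tool_pos: [0.42, -0.2766, 0.2406]
orientation: [-1.312, -1.034, 1.034]
force: [-0.4, 1.2, -3.3]
opening: 0.0197
t 13.85 grasp [ 420.1 -276.7   73.6] jawyaw 76.49 q6 -2.02 open 19.7 F [-0.4  1.2 -3.3] T [ 0.17  0.17 -0.02] tilt [ 0.001 -0.001 -1.   ]
tool shift now-frame  x,y,z mm: [ 0.4 40.6  0.5]  twist rad: -0.0037
tool shift after twist: [ 0.4 40.6  0.5]
scene plane [-0.0127  0.015   0.1002] 652 815
slope along handle x (deg, + = far up) -0.9101091682841869 lateral 0.6657635301982174
top plane [-0.0006  0.0121  0.0996] 347 420
slope along handle x (deg, + = far up) -0.19320487588791452 lateral 0.6663118706871104
```

View pics/ov8s.png

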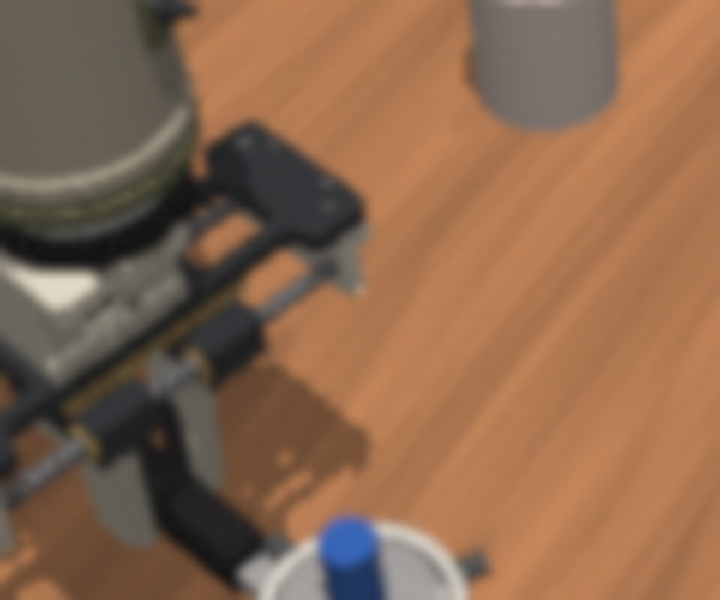

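```bash
cat > ext.py <<'E'
from ov import *
def ext(ex,ey,psi):
    a=np.radians(psi);R=np.array([[np.cos(a),-np.sin(a)],[np.sin(a),np.cos(a)]])
    T=lambda L:np.c_[np.asarray(L)[:,:2]@R.T+[ex,ey],np.asarray(L)[:,2]]
    C=[(circle3(ex,ey,.270,.058),(0,0,255)),(circle3(ex,ey,.203,.058),(255,0,255)),(circle3(ex,ey,.170,.058),(255,0,255))]
    for s in(1,-1):
        C.append((T(circle3(.09,s*.085,.252,.0125)),(0,255,255)));C.append((T(circle3(.09,s*.085,.012,.0125)),(0,255,255)))
    pl=np.array([[-.02,-.125,.012],[.14,-.125,.012],[.14,.125,.012],[-.02,.125,.012],[-.02,-.125,.012]]); C.append((T(pl),(255,255,0)))
    C.append((T([[-.058,0,.17],[-.058,0,.203]]),(0,255,0)))
    b=np.radians(127);C.append((T([[.058*np.cos(b),.058*np.sin(b),.17],[.058*np.cos(b),.058*np.sin(b),.203]]),(0,255,0)))
    return C
E
python3 - <<'E'
from ext import *
C=ext(.653,-.0215,-9.7)
overlay('top0','ex_t',C,(215,80,335,190),6)
overlay('scene0','ex_s',C,(250,170,380,330),3.7)
E
```

```text
(no output)
```

View pics/ex_t.png

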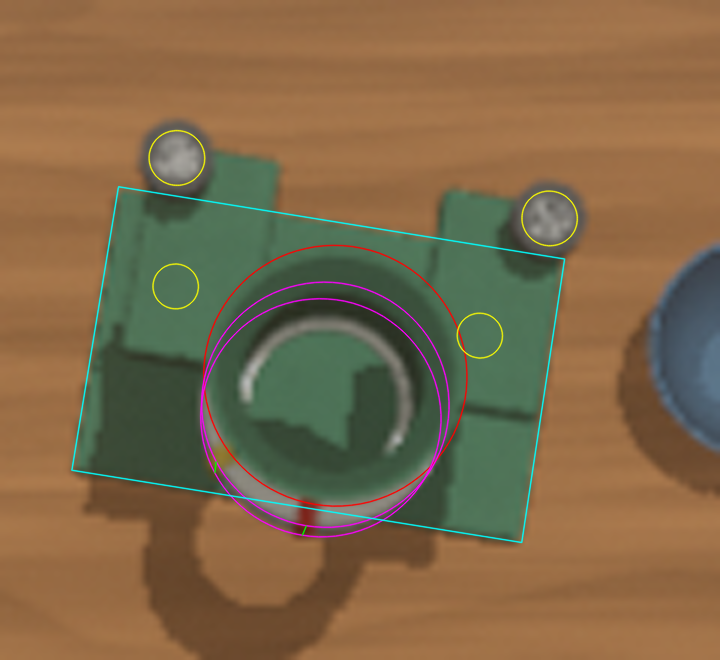

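View pics/ex_s.png

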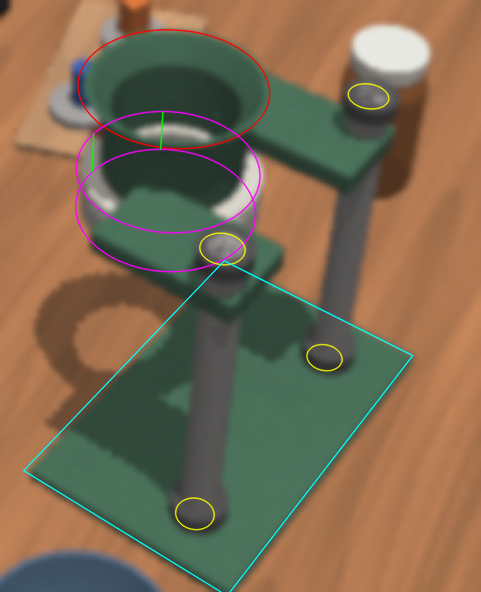

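```bash
python3 -m inch '[{"x":0,"y":0,"z":0,"twist":0.05},{"x":0,"y":0,"z":0,"twist":0.1},{"x":0,"y":0,"z":0,"twist":0.1},{"x":0,"y":0,"z":0,"twist":0.1},{"x":0,"y":0,"z":0,"twist":0.1},{"x":0,"y":0,"z":0,"twist":0.1},{"x":0,"y":0,"z":0,"twist":0.1},{"x":0,"y":0,"z":0,"twist":0.1},{"x":0,"y":0,"z":0,"twist":0.055},{"x":0,"y":0,"z":0,"twist":0.025},{"x":0,"y":0,"z":0,"twist":0}]'; python3 go.py .4715 .0442 .0735 28.9
```

```text
t: 15.05
tool_pos: [0.4197, -0.2764, 0.2398]
orientation: [-1.533, -0.396, 0.396]
force: [-1.3, 0.7, -2.9]
opening: 0.0199
t 15.05 grasp [ 419.6 -276.3   72.8] jawyaw 28.95 q6 -1.19 open 19.9 F [-1.3  0.7 -2.9] T [0.3  0.01 0.  ] tilt [-0.001  0.001 -1.   ]
tool shift now-frame  x,y,z mm: [200.5  -0.6 255.3]  twist rad: 0.0009
tool shift after twist: [200.3  -0.7 255.5]
```

```bash
python3 -m inch '[{"x":8,"y":0,"z":10,"twist":0},{"x":16,"y":0,"z":20,"twist":0},{"x":22,"y":0,"z":28,"twist":0},{"x":24,"y":0,"z":31,"twist":0},{"x":24,"y":0,"z":31,"twist":0},{"x":24,"y":0,"z":31,"twist":0},{"x":24,"y":0,"z":31,"twist":0},{"x":22,"y":0,"z":28,"twist":0},{"x":18,"y":0,"z":22,"twist":0},{"x":12,"y":0,"z":15,"twist":0},{"x":6,"y":0,"z":8,"twist":0},{"x":0,"y":0,"z":0,"twist":0}]'; python3 go.py .595 .083 .0735 28.9;python3 - <<'E'
from ov import *
from fit import *
for n in('scene','top'):
    d=snap(n,n+'9');P=cloud(d);c=d['color'].astype(int)
    m=near(P,c,.53,-.06,.046,.085,.115); q=P[m];
    q=P[near(P,c,.53,-.06,.045,.07,.12)&(c.min(-1)>90)]
    A=np.c_[q[:,:2]-[.53,-.06],np.ones(len(q))]; s=np.median(q[:,2]); s=np.array([0,0,s])
    for _ in range(15):
        r=q[:,2]-A@s; k=abs(r)<.004; s=np.linalg.lstsq(A[k],q[k,2],rcond=None)[0]
    print(n,'plane',s.round(4),k.sum(),len(q)); 
    m=near(P,c,.53,-.06,.045,.099,.108)&(np.hypot(P[...,0]-.53,P[...,1]+.06)>.031); q=P[m]; print('   rim',len(q),circ(q,.0355).round(4))
overlay('scene9','ov9s',[],(170,160,300,300),4.2)
overlay('top9','ov9t',[],(215,100,345,220),4.2)
E
```

```text
t: 16.25
tool_pos: [0.4714, 0.0447, 0.2402]
orientation: [-1.534, -0.398, 0.398]
force: [-0.7, 0.3, -3.1]
opening: 0.0196
t 16.25 grasp [471.4  44.7  73.2] jawyaw 29.08 q6 -0.52 open 19.6 F [-0.7  0.3 -3.1] T [0.25 0.07 0.02] tilt [-0.  0. -1.]
tool shift now-frame  x,y,z mm: [126.7  -0.3 -26.6]  twist rad: 0.0032
tool shift after twist: [126.7  -0.3 -26.2]
scene plane [-0.0052  0.0125  0.1   ] 422 579
   rim 147 [ 0.5311 -0.061 ]
top plane [-0.0076  0.008   0.0994] 215 283
   rim 69 [ 0.5292 -0.0636]
```

View pics/ov9s.png

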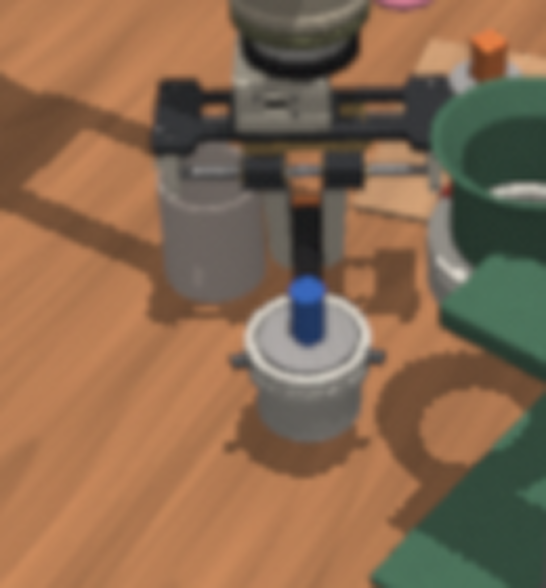

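View pics/ov9t.png

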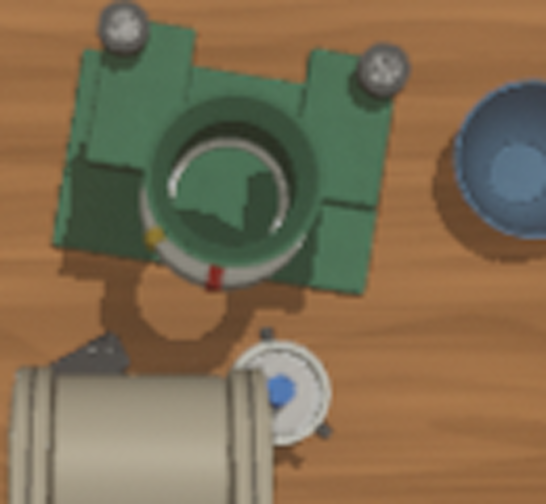

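Run:
```python
from fit import *
d=load('top9');P=cloud(d);c=d['color'].astype(int)
for cx,cy in((.5292,-.0636),(.530,-.061)):
    r=np.hypot(P[...,0]-cx,P[...,1]-cy); m=(r>.041)&(r<.052)&(P[...,2]>.085)&(P[...,2]<.110)
    q=P[m]; a=np.degrees(np.arctan2(q[:,1]-cy,q[:,0]-cx)); 
    for lo,hi in((-10,30),(-150,-110)):
        k=(a>lo)&(a<hi); print(k.sum(),a[k].mean().round(1),q[k].mean(0).round(4))
d=load('scene9');P=cloud(d)
cx,cy=.5311,-.061
r=np.hypot(P[...,0]-cx,P[...,1]-cy); m=(r>.041)&(r<.052)&(P[...,2]>.085)&(P[...,2]<.110)
q=P[m]; a=np.degrees(np.arctan2(q[:,1]-cy,q[:,0]-cx))
for lo,hi in((-10,30),(-150,-110)):
        k=(a>lo)&(a<hi); print(k.sum(),a[k].mean().round(1),q[k].mean(0).round(4))
```

```text
9 9.1 [ 0.5728 -0.0566  0.0983]
8 -129.3 [ 0.5009 -0.0983  0.0994]
6 7.1 [ 0.574  -0.0556  0.0985]
10 -128.0 [ 0.5015 -0.0975  0.099 ]
15 9.5 [ 0.5758 -0.0535  0.0992]
13 -128.7 [ 0.5031 -0.0958  0.0991]
```

```bash
python3 -m inch '[{"x":5,"y":0,"z":-1,"twist":0},{"x":12,"y":0,"z":-2.5,"twist":0},{"x":16,"y":0,"z":-3,"twist":0},{"x":18,"y":0,"z":-3.5,"twist":0},{"x":18,"y":0,"z":-3.5,"twist":0},{"x":18,"y":0,"z":-3.5,"twist":0},{"x":17,"y":0,"z":-3.5,"twist":0},{"x":13,"y":0,"z":-2.5,"twist":0.01},{"x":7,"y":0,"z":-1.5,"twist":0.007},{"x":3,"y":0,"z":-0.5,"twist":0},{"x":0,"y":0,"z":0,"twist":0},{"x":0,"y":0,"z":0,"twist":0}]'; python3 go.py .595 .0845 .0735 28.9;python3 - <<'E'
from ext import *
for n in('scene','top'): snap(n,n+'10')
C=[]
for z in(.102,.203-.062+.062): C.append((circle3(.6535,-.0212,.102,.038),(0,255,0)))
overlay('scene10','ov10s',[],(210,160,350,300),4.2)
overlay('top10','ov10t',[],(205,80,335,200),5)
E
```

```text
t: 17.55
tool_pos: [0.5944, 0.0825, 0.24]
orientation: [-1.537, -0.382, 0.383]
force: [-0.7, -0.8, -3.5]
opening: 0.0196
t 17.55 grasp [594.3  82.5  73. ] jawyaw 27.95 q6 -0.44 open 19.6 F [-0.7 -0.8 -3.5] T [0.25 0.   0.02] tilt [-0.001 -0.    -1.   ]
tool shift now-frame  x,y,z mm: [ 1.6 -0.5  1.5]  twist rad: -0.0166
tool shift after twist: [ 1.6 -0.5  1.4]
```

View pics/ov10s.png

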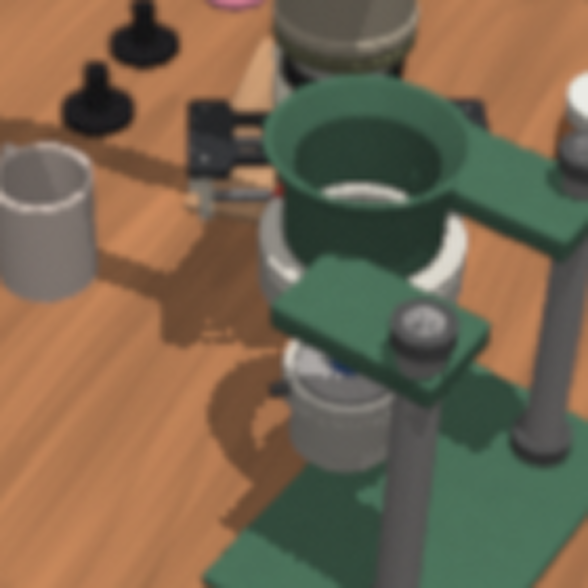

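View pics/ov10t.png

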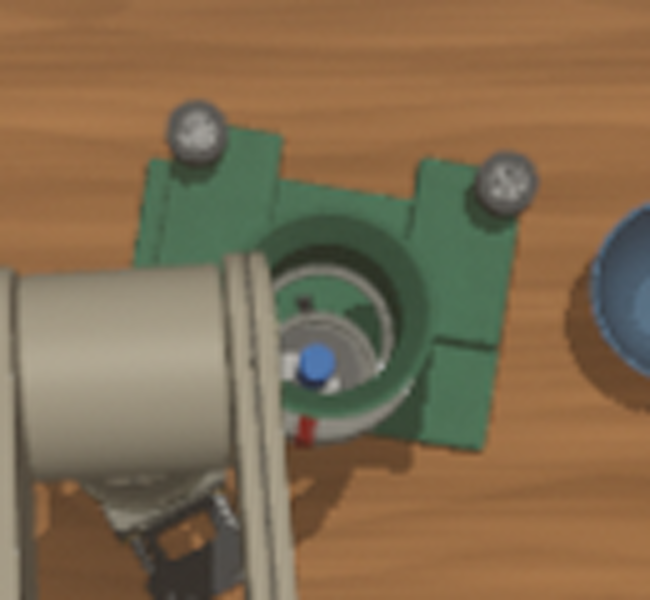

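```bash
cat > core.py <<'E'
from fit import *
def core(fn,x,y,zt):
    d=load(fn);P=cloud(d);c=d['color'].astype(int)
    m=near(P,c,x,y,.05,zt-.045,zt+.01)&(c[...,2]>c[...,0]+50); 
    v,u=np.nonzero(m); t=P[m]; t=t[t[:,2]>zt-.008]
    print(fn,'core n',m.sum(),len(t),t.mean(0).round(4),'bbox mid',((t.max(0)+t.min(0))/2).round(4))
    return t
E
python3 - <<'E'
from core import *
core('top6',.536,-.304,.098);core('scene6',.536,-.304,.098)
core('top9',.53,-.06,.138);core('scene9',.53,-.06,.138)
core('top10',.65,-.02,.138)
E
```

```text
top6 core n 36 36 [ 0.5344 -0.3009  0.0981] bbox mid [ 0.5343 -0.3011  0.0986]
scene6 core n 114 71 [ 0.5379 -0.3018  0.0975] bbox mid [ 0.5377 -0.3     0.0957]
top9 core n 32 32 [ 0.5294 -0.0618  0.1367] bbox mid [ 0.5292 -0.0618  0.1364]
scene9 core n 89 52 [ 0.532  -0.0595  0.1365] bbox mid [ 0.5317 -0.0593  0.1358]
top10 core n 41 40 [ 0.6498 -0.0233  0.1367] bbox mid [ 0.6505 -0.0235  0.1358]
```

```bash
python3 -m inch '[{"x":2,"y":0,"z":0.7,"twist":0},{"x":1.7,"y":-3,"z":0.7,"twist":0},{"x":0,"y":-6,"z":0,"twist":0},{"x":0,"y":-9,"z":0,"twist":0},{"x":0,"y":-10,"z":0,"twist":0},{"x":0,"y":-10,"z":0,"twist":0},{"x":0,"y":-10,"z":0,"twist":0},{"x":0,"y":-8,"z":0,"twist":0},{"x":0,"y":-5,"z":0,"twist":0},{"x":0,"y":-2,"z":0,"twist":0},{"x":0,"y":0,"z":0,"twist":0},{"x":0,"y":0,"z":0,"twist":0}]'; python3 go.py .5966 .0855 .161 28.9;python3 - <<'E'
from ext import *
from core import *
for n in('scene','top'): snap(n,n+'11')
core('top11',.65,-.02,.200)
overlay('scene11','ov11s',[],(210,160,350,300),4.2)
overlay('top11','ov11t',[],(205,80,335,200),5)
E
```

```text
t: 18.85
tool_pos: [0.5972, 0.0858, 0.3027]
orientation: [-1.537, -0.382, 0.383]
force: [-1.1, -0.1, -3.6]
opening: 0.0197
t 18.85 grasp [597.1  85.8 135.7] jawyaw 27.96 q6 -0.43 open 19.7 F [-1.1 -0.1 -3.6] T [ 0.27  0.06 -0.02] tilt [-0.001 -0.    -1.   ]
tool shift now-frame  x,y,z mm: [ -0.6 -25.3  -0. ]  twist rad: -0.0164
tool shift after twist: [ -0.5 -25.3  -0. ]
top11 core n 40 40 [ 0.6528 -0.0198  0.1985] bbox mid [ 0.6534 -0.0197  0.1983]
```

View pics/ov11s.png

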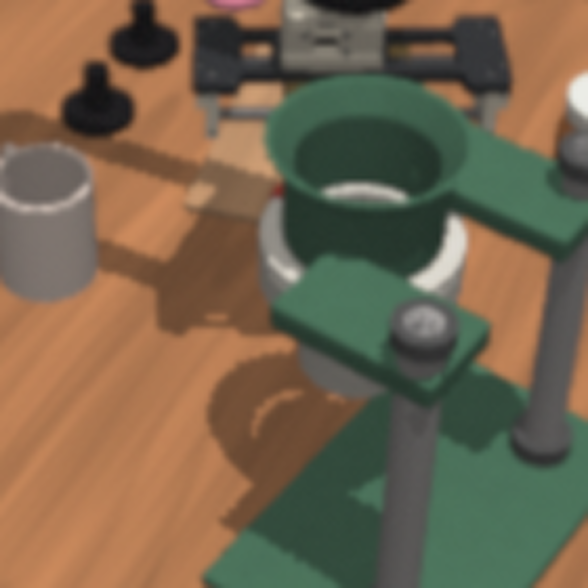

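View pics/ov11t.png

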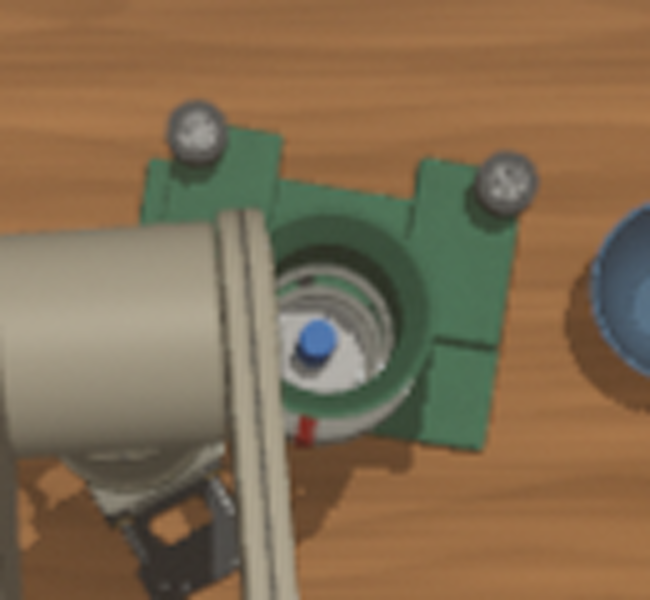

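```bash
python3 -m inch '[{"x":-0.3,"y":-2,"z":0,"twist":0},{"x":0,"y":-3,"z":0,"twist":0},{"x":0,"y":-3,"z":0,"twist":0},{"x":0,"y":-3,"z":0,"twist":0},{"x":0,"y":-1,"z":0,"twist":0},{"x":0,"y":0,"z":0,"twist":0}]'; python3 go.py .5966 .0855 .1635 28.9; python3 -m inch '[{"x":0,"y":-3,"z":0,"twist":0},{"x":0,"y":-2,"z":0,"twist":0},{"x":0,"y":0,"z":0,"twist":0}]'; python3 go.py .5966 .0855 .1635 28.9
```

```text
t: 19.55
tool_pos: [0.5973, 0.0856, 0.3156]
orientation: [-1.537, -0.383, 0.382]
force: [1.9, -0.6, -2.9]
opening: 0.0196
t 19.55 grasp [597.4  85.6 148.6] jawyaw 27.96 q6 -0.43 open 19.6 F [ 1.9 -0.6 -2.9] T [ 0.27  0.05 -0.  ] tilt [ 0.001 -0.    -1.   ]
tool shift now-frame  x,y,z mm: [ -0.8 -14.9   0.2]  twist rad: -0.0164
tool shift after twist: [ -0.8 -14.9   0.3]
t: 19.85
tool_pos: [0.5973, 0.0856, 0.3207]
orientation: [-1.537, -0.383, 0.382]
force: [-0.4, 0.2, -2.9]
opening: 0.0201
t 19.85 grasp [597.4  85.7 153.7] jawyaw 27.96 q6 -0.43 open 20.1 F [-0.4  0.2 -2.9] T [ 0.29  0.05 -0.01] tilt [ 0.001  0.    -1.   ]
tool shift now-frame  x,y,z mm: [-0.8 -9.8  0.3]  twist rad: -0.0164
tool shift after twist: [-0.8 -9.8  0.3]
```

```bash
python3 -m inch '[{"x":-0.3,"y":-2,"z":0,"twist":0},{"x":0,"y":-3,"z":0,"twist":0},{"x":0,"y":0,"z":0,"twist":0}]'; python3 go.py .5966 .0855 .1635 28.9; python3 -m inch '[{"x":0,"y":-2,"z":0,"twist":0},{"x":0,"y":-2,"z":0,"twist":0},{"x":0,"y":-1,"z":0,"twist":0},{"x":0,"y":0,"z":0,"twist":0}]'; python3 go.py .5966 .0855 .1635 28.9
python3 - <<'E'
from ext import *
from core import *
for n in('scene','top'): snap(n,n+'12')
core('top12',.65,-.02,.226)
overlay('top12','ov12t',[],(205,80,335,200),5)
E
```

```text
t: 20.15
tool_pos: [0.5971, 0.0855, 0.3259]
orientation: [-1.537, -0.383, 0.382]
force: [0.0, -0.2, -3.0]
opening: 0.0195
t 20.15 grasp [597.2  85.5 158.9] jawyaw 27.96 q6 -0.43 open 19.5 F [ 0.  -0.2 -3. ] T [0.26 0.03 0.01] tilt [ 0.001  0.    -1.   ]
tool shift now-frame  x,y,z mm: [-0.6 -4.6  0.3]  twist rad: -0.0164
tool shift after twist: [-0.6 -4.6  0.3]
t: 20.55
tool_pos: [0.597, 0.0855, 0.3305]
orientation: [-1.537, -0.383, 0.382]
force: [-0.4, -0.2, -3.7]
opening: 0.0192
t 20.55 grasp [597.1  85.5 163.5] jawyaw 27.96 q6 -0.43 open 19.2 F [-0.4 -0.2 -3.7] T [0.27 0.1  0.  ] tilt [ 0.  0. -1.]
tool shift now-frame  x,y,z mm: [-0.4  0.   0.2]  twist rad: -0.0164
tool shift after twist: [-0.4  0.   0.2]
top12 core n 44 43 [ 0.6523 -0.0204  0.2271] bbox mid [ 0.6524 -0.0207  0.227 ]
```

View pics/ov12t.png

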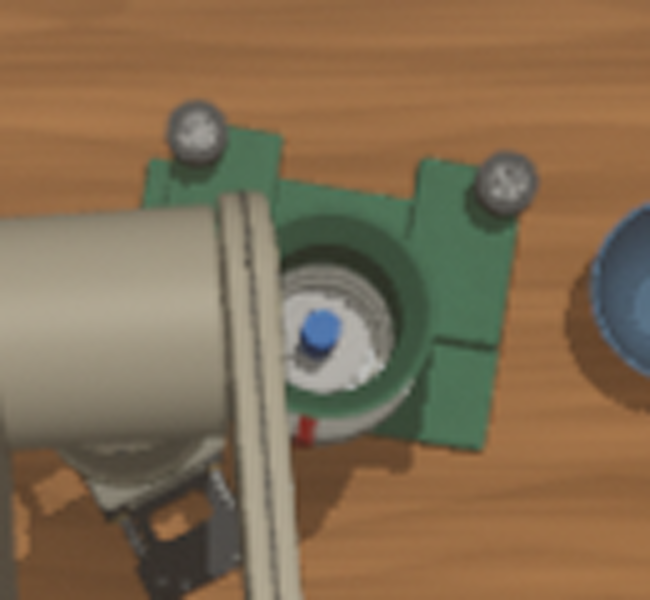

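```bash
python3 -m inch '[{"x":0,"y":-1.5,"z":0,"twist":0},{"x":-6.2,"y":0,"z":-0.3,"twist":-0.0524},{"x":-6.2,"y":0,"z":-0.3,"twist":-0.0524},{"x":-6.2,"y":0,"z":-0.3,"twist":-0.0524},{"x":0,"y":0,"z":0,"twist":0},{"x":0,"y":0,"z":0,"twist":0}]'; python3 go.py .5966 .0855 .1635 28.9;  python3 - <<'E'
from core import *
for n in('top',): snap(n,n+'13')
core('top13',.65,-.02,.226)
E
```

```text
t: 21.25
tool_pos: [0.5815, 0.0752, 0.3319]
orientation: [-1.511, -0.504, 0.504]
force: [1.4, -0.6, -2.9]
opening: 0.0193
t 21.25 grasp [581.5  75.2 164.9] jawyaw 36.87 q6 -0.6 open 19.3 F [ 1.4 -0.6 -2.9] T [ 0.26  0.1  -0.06] tilt [ 0.  0. -1.]
tool shift now-frame  x,y,z mm: [18.2  1.4 -0.8]  twist rad: 0.1391
tool shift after twist: [18.1  1.4  1.7]
top13 core n 38 37 [ 0.6526 -0.0212  0.2284] bbox mid [ 0.6519 -0.0218  0.2284]
```

```bash
python3 -m inch '[{"x":-6.2,"y":0,"z":-0.25,"twist":-0.0524},{"x":-6.2,"y":0,"z":-0.25,"twist":-0.0524},{"x":-6.2,"y":0,"z":-0.25,"twist":-0.0524},{"x":0,"y":0,"z":0,"twist":0}]'; python3 go.py .5966 .0855 .1635 28.9; python3 -m inch '[{"x":-6.2,"y":0,"z":-0.25,"twist":-0.0524},{"x":-6.2,"y":0,"z":-0.25,"twist":-0.0524},{"x":0,"y":0,"z":0,"twist":0}]'; python3 go.py .5966 .0855 .1635 28.9;  python3 - <<'E'
from core import *
for n in('top',): snap(n,n+'14')
core('top14',.65,-.02,.226)
E
```

```text
t: 21.7
tool_pos: [0.5676, 0.0625, 0.3317]
orientation: [-1.478, -0.627, 0.627]
force: [-0.5, -1.0, -2.9]
opening: 0.0192
t 21.7 grasp [567.5  62.5 164.7] jawyaw 45.95 q6 -0.78 open 19.2 F [-0.5 -1.  -2.9] T [ 0.22  0.1  -0.06] tilt [-0. -0. -1.]
tool shift now-frame  x,y,z mm: [36.7  1.2 -4.9]  twist rad: 0.2977
tool shift after twist: [36.6  1.2  6.1]
t: 22.0
tool_pos: [0.5597, 0.0531, 0.3317]
orientation: [-1.453, -0.707, 0.707]
force: [1.1, -0.5, -2.5]
opening: 0.0194
t 22.0 grasp [559.7  53.1 164.7] jawyaw 51.89 q6 -0.9 open 19.4 F [ 1.1 -0.5 -2.5] T [ 0.2   0.15 -0.  ] tilt [-0. -0. -1.]
tool shift now-frame  x,y,z mm: [48.3  1.2 -9. ]  twist rad: 0.4013
tool shift after twist: [48.   1.2 10.6]core.py:6: RuntimeWarning: Mean of empty slice.
  print(fn,'core n',m.sum(),len(t),t.mean(0).round(4),'bbox mid',((t.max(0)+t.min(0))/2).round(4))
  ret = um.true_divide(
Traceback (most recent call last):
  File "core.py", line 6, in core
    print(fn,'core n',m.sum(),len(t),t.mean(0).round(4),'bbox mid',((t.max(0)+t.min(0))/2).round(4))
                                                                     ~~~~~^^^
ValueError: zero-size array to reduction operation maximum which has no identity
```

```bash
python3 -m inch '[{"x":-6.2,"y":0,"z":-0.1,"twist":-0.0524},{"x":-6.2,"y":0,"z":-0.1,"twist":-0.0524},{"x":-6.2,"y":0,"z":-0.1,"twist":-0.0524},{"x":0,"y":0,"z":0,"twist":0}]'; python3 go.py .5966 .0855 .1635 28.9; python3 -m inch '[{"x":-6.2,"y":0,"z":-0.1,"twist":-0.0524},{"x":-6.2,"y":0,"z":-0.1,"twist":-0.0524},{"x":0,"y":0,"z":0,"twist":0}]'; python3 go.py .5966 .0855 .1635 28.9;  python3 - <<'E'
from ext import *
for n in('scene','top'): snap(n,n+'15')
overlay('scene15','ov15s',[],(210,160,350,300),4.2)
overlay('top15','ov15t',[],(205,80,335,200),5)
E
```

```text
t: 22.45
tool_pos: [0.5493, 0.0377, 0.3317]
orientation: [-1.408, -0.827, 0.827]
force: [-0.2, 0.4, -2.6]
opening: 0.0195
t 22.45 grasp [549.3  37.7 164.7] jawyaw 60.88 q6 -1.09 open 19.5 F [-0.2  0.4 -2.6] T [ 0.16  0.1  -0.02] tilt [-0. -0. -1.]
tool shift now-frame  x,y,z mm: [ 64.8   1.2 -18. ]  twist rad: 0.5581
tool shift after twist: [64.5  1.2 19. ]
t: 22.75
tool_pos: [0.5439, 0.0267, 0.3318]
orientation: [-1.374, -0.907, 0.907]
force: [0.5, -0.6, -2.9]
opening: 0.0195
t 22.75 grasp [543.9  26.7 164.8] jawyaw 66.85 q6 -1.21 open 19.5 F [ 0.5 -0.6 -2.9] T [0.11 0.17 0.01] tilt [ 0. -0. -1.]
tool shift now-frame  x,y,z mm: [ 74.8   1.3 -25.4]  twist rad: 0.6624
tool shift after twist: [74.6  1.3 26. ]
```

View pics/ov15s.png

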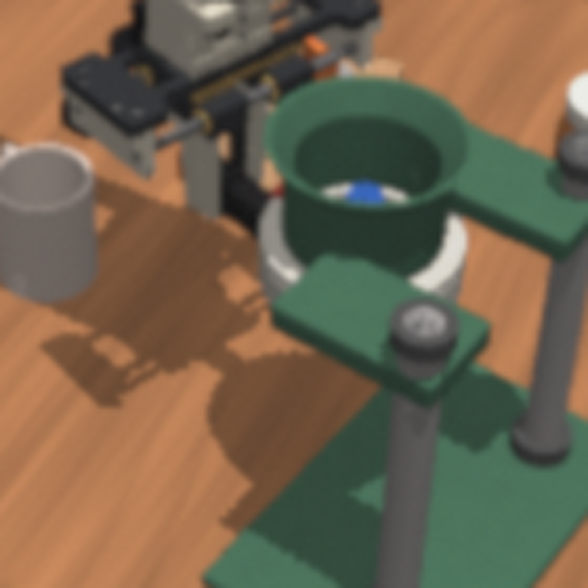

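View pics/ov15t.png

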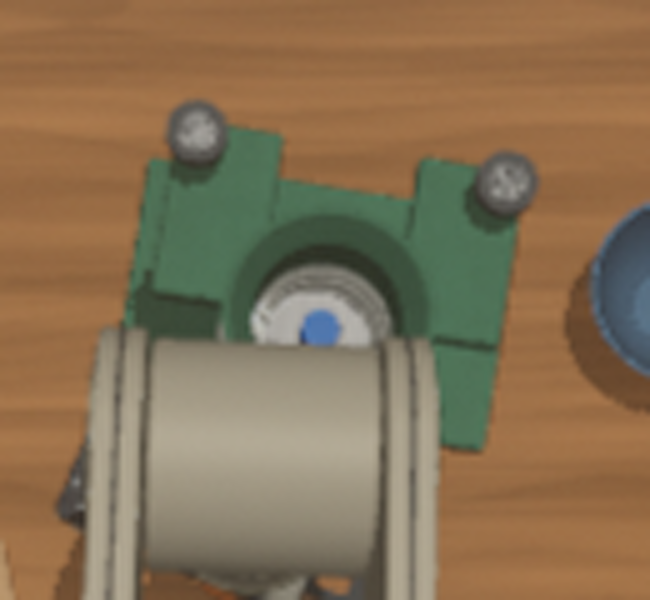

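```bash
python3 -c "
from core import *
core('top15',.65,-.02,.226)"; python3 -m inch '[{"x":-6.2,"y":0,"z":-0.15,"twist":-0.0524},{"x":-6.2,"y":0,"z":-0.15,"twist":-0.0524},{"x":0,"y":0,"z":0,"twist":0}]'; python3 go.py .5966 .0855 .1635 28.9; python3 -m inch '[{"x":-6.2,"y":0,"z":-0.15,"twist":-0.0524},{"x":-6.2,"y":0,"z":-0.15,"twist":-0.0524},{"x":0,"y":0,"z":0,"twist":0},{"x":0,"y":0,"z":0,"twist":0}]'; python3 go.py .5966 .0855 .1635 28.9;  python3 - <<'E'
from ext import *
from core import *
for n in('scene','top'): snap(n,n+'16')
core('top16',.65,-.02,.226)
overlay('scene16','ov16s',[],(210,160,350,300),4.2)
E
```

```text
top15 core n 42 40 [ 0.6528 -0.0199  0.228 ] bbox mid [ 0.6533 -0.0194  0.2259]
t: 23.15
tool_pos: [0.5395, 0.015, 0.3317]
orientation: [-1.336, -0.987, 0.987]
force: [-0.1, 0.1, -3.1]
opening: 0.0196
t 23.15 grasp [539.5  15.  164.7] jawyaw 72.9 q6 -1.34 open 19.6 F [-0.1  0.1 -3.1] T [ 0.07  0.21 -0.06] tilt [ 0. -0. -1.]
tool shift now-frame  x,y,z mm: [ 84.1   1.2 -33.8]  twist rad: 0.768
tool shift after twist: [84.   1.2 34.1]
t: 23.55
tool_pos: [0.5366, 0.0034, 0.3317]
orientation: [-1.295, -1.064, 1.064]
force: [0.7, 0.2, -2.9]
opening: 0.0195
t 23.55 grasp [536.6   3.5 164.7] jawyaw 78.81 q6 -1.46 open 19.5 F [ 0.7  0.2 -2.9] T [0.13 0.1  0.01] tilt [ 0.  0. -1.]
tool shift now-frame  x,y,z mm: [ 92.1   1.3 -43. ]  twist rad: 0.871
tool shift after twist: [92.2  1.2 42.8]
top16 core n 45 43 [ 0.6512 -0.0188  0.2285] bbox mid [ 0.6521 -0.0179  0.2275]
```

View pics/ov16s.png

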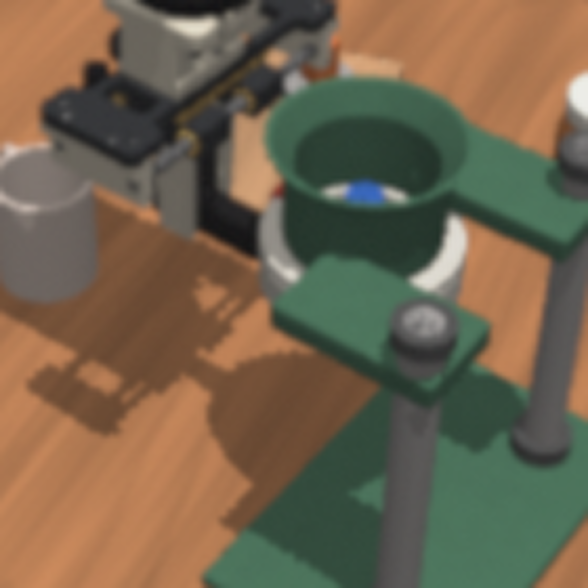

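```bash
python3 -m inch '[{"x":-3,"y":0,"z":0,"twist":-0.0175},{"x":0,"y":1,"z":0,"twist":0},{"x":0,"y":1,"z":0,"twist":0},{"x":0,"y":0,"z":0,"twist":0}]'; python3 go.py .5966 .0855 .1635 28.9; python3 -m inch '[{"x":0,"y":1,"z":0,"twist":0},{"x":0,"y":0.5,"z":0,"twist":0},{"x":0,"y":0,"z":0,"twist":0}]'; python3 go.py .5966 .0855 .1635 28.9;  python3 -m inch '[{"x":0,"y":1,"z":0,"twist":0},{"x":0,"y":0.5,"z":0,"twist":0},{"x":0,"y":0,"z":0,"twist":0}]'; python3 go.py .5966 .0855 .1635 28.9;python3 - <<'E'
from ext import *
from core import *
for n in('top',): snap(n,n+'17')
core('top17',.65,-.02,.226)
E
```

```text
t: 24.05
tool_pos: [0.5358, 0.0001, 0.3295]
orientation: [-1.287, -1.079, 1.08]
force: [-0.4, 0.5, -3.5]
opening: 0.0195
t 24.05 grasp [5.357e+02 1.000e-01 1.625e+02] jawyaw 79.98 q6 -1.49 open 19.5 F [-0.4  0.5 -3.5] T [0.09 0.19 0.01] tilt [-0.  0. -1.]
tool shift now-frame  x,y,z mm: [ 94.6  -1.  -45.1]  twist rad: 0.8915
tool shift after twist: [94.6 -1.  45.3]
t: 24.35
tool_pos: [0.5359, 0.0001, 0.3284]
orientation: [-1.287, -1.08, 1.08]
force: [-0.2, 0.2, -2.0]
opening: 0.0197
t 24.35 grasp [5.359e+02 1.000e-01 1.614e+02] jawyaw 80.0 q6 -1.49 open 19.7 F [-0.2  0.2 -2. ] T [ 0.14  0.12 -0.04] tilt [ 0. -0. -1.]
tool shift now-frame  x,y,z mm: [ 94.6  -2.1 -44.9]  twist rad: 0.8919
tool shift after twist: [94.4 -2.1 45.4]
t: 24.65
tool_pos: [0.536, 0.0001, 0.3274]
orientation: [-1.287, -1.08, 1.079]
force: [-2.5, 0.2, 3.5]
opening: 0.02
t 24.65 grasp [5.362e+02 1.000e-01 1.604e+02] jawyaw 80.0 q6 -1.49 open 20.0 F [-2.5  0.2  3.5] T [ 0.07  0.07 -0.04] tilt [ 0.001 -0.    -1.   ]
tool shift now-frame  x,y,z mm: [ 94.6  -3.  -44.6]  twist rad: 0.8919
tool shift after twist: [94.1 -3.1 45.6]
top17 core n 43 42 [ 0.651  -0.0202  0.2251] bbox mid [ 0.6514 -0.0206  0.2257]
```

```bash
python3 -m inch '[{"x":0,"y":0,"z":0,"twist":0},{"x":0,"y":0,"z":0,"twist":0},{"x":0,"y":0,"z":0,"twist":0},{"x":0,"y":0,"z":0,"twist":0}]' 0; python3 go.py .5966 .0855 .1635 28.9; python3 -m inch '[{"x":0,"y":-5,"z":0,"twist":0},{"x":0,"y":-15,"z":1,"twist":0},{"x":0,"y":-25,"z":2,"twist":0},{"x":0,"y":-25,"z":10,"twist":0},{"x":0,"y":-25,"z":25,"twist":0},{"x":0,"y":-20,"z":40,"twist":0},{"x":0,"y":0,"z":45,"twist":0},{"x":0,"y":0,"z":40,"twist":0},{"x":0,"y":0,"z":0,"twist":0}]'
python3 - <<'E'
from ext import *
from core import *
for n in('scene','top'): snap(n,n+'18')
core('top18',.65,-.02,.226)
overlay('scene18','ov18s',[],(210,160,350,300),4.2)
overlay('top18','ov18t',[],(205,80,335,200),5)
E
```

```text
t: 25.1
tool_pos: [0.5358, 0.0001, 0.3266]
orientation: [-1.287, -1.08, 1.08]
force: [-0.1, 0.3, -1.0]
opening: 0.0451
t 25.1 grasp [5.358e+02 1.000e-01 1.596e+02] jawyaw 80.0 q6 -1.49 open 45.1 F [-0.1  0.3 -1. ] T [ 0.01 -0.19  0.05] tilt [-0.  0. -1.]
tool shift now-frame  x,y,z mm: [ 94.7  -4.  -45. ]  twist rad: 0.8919
tool shift after twist: [94.5 -3.9 45.4]
t: 26.0
tool_pos: [0.372, 0.0291, 0.4437]
orientation: [-1.289, -1.083, 1.079]
force: [0.6, 0.5, 0.7]
opening: 0.047
top18 core n 42 41 [ 0.6508 -0.0203  0.225 ] bbox mid [ 0.6513 -0.0208  0.2252]
```

View pics/ov18s.png

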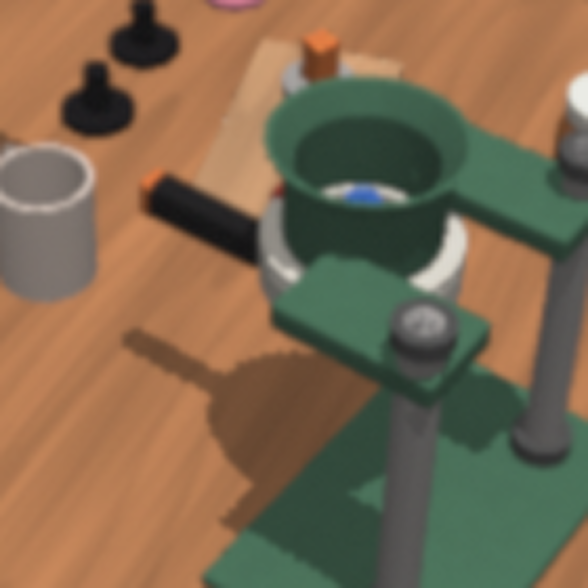

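View pics/ov18t.png

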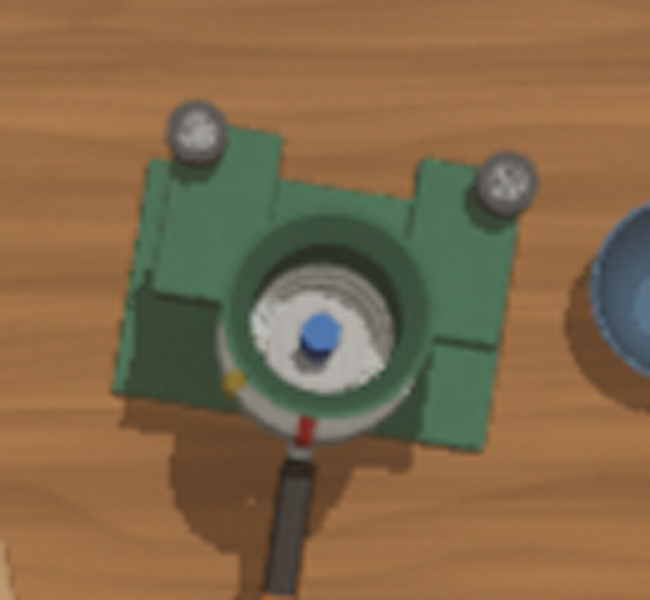

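Run:
```python
from fit import *
for fn in('top18','scene18'):
    d=load(fn);P=cloud(d);c=d['color'].astype(int)
    m=near(P,c,.54,-.002,.06,.140,.180)&(c.max(-1)<110); q=P[m]
    t=q[q[:,2]>.160]
    vx,vy,x0,y0=cv2.fitLine((t[:,:2]*1000).astype(np.float32),cv2.DIST_HUBER,0,.01,.01).ravel()
    A=np.c_[t[:,:2]-t[:,:2].mean(0),np.ones(len(t))]; s=np.linalg.lstsq(A,t[:,2],rcond=None)[0]
    E=np.array([652.5,-22]) if fn[0]=='t' else np.array([654.8,-20])
    print(fn,len(q),'yaw line',np.degrees(np.arctan2(vy,vx)),'yaw from axis',np.degrees(np.arctan2(E[1]-y0,E[0]-x0)),'ztop',np.percentile(t[:,2],[10,50,90]).round(4),'slope x deg',np.degrees(s[0]))
    o=P[near(P,c,.54,-.002,.15,.14,.18)&(c[...,0]-c[...,2]>80)];o=o[o[:,0]<.53]; print(len(o),o.mean(0).round(4),np.degrees(np.arctan2(E[1]/1000-o[:,1].mean(),E[0]/1000-o[:,0].mean())))
for a,b in (('top0','top18'),('scene0','scene18')):
    A,B=load(a),load(b);PA,PB=cloud(A),cloud(B)
    for n,x,y,r,z in (('bowl',.715,-.276,.08,.045),('mug',.38,.057,.05,.075),('jar',.714,.259,.06,.12),('spare',.468,.322,.035,.048)):
        print(b,n,[cv2.minEnclosingCircle((P[near(P,None,x,y,r,z,z+.02)][:,:2]*1000).astype(np.float32)) for P in(PA,PB)])
print(robot.read_state()['t'])
```

```text
top18 196 yaw line -9.478904 yaw from axis -9.544501098351132 ztop [0.1646 0.1681 0.1709] slope x deg 0.16851728147890682
24 [0.504  0.0023 0.1674] -9.303748306939777
scene18 302 yaw line -9.828012 yaw from axis -6.5562701384499364 ztop [0.1625 0.1681 0.1703] slope x deg 2.654035259599413
21 [0.5058 0.0018 0.1682] -8.33481583178114
top18 bowl [((708.8353881835938, -267.5774230957031), 61.9986686706543), ((709.7313232421875, -267.6556701660156), 62.243717193603516)]
top18 mug [((378.96343994140625, 58.295867919921875), 43.40956115722656), ((405.08203125, 51.87469482421875), 29.1180477142334)]
top18 jar [((715.4959716796875, 261.8751220703125), 29.906906127929688), ((715.7213134765625, 261.6498718261719), 29.889602661132812)]
top18 spare [((470.645751953125, 324.40283203125), 13.96095085144043), ((471.5343322753906, 324.9041748046875), 13.23336410522461)]
scene18 bowl [((710.4853515625, -264.12567138671875), 63.353336334228516), ((712.4581298828125, -263.6654357910156), 62.97236251831055)]
scene18 mug [((382.0458679199219, 60.323150634765625), 45.46552658081055), ((383.5169982910156, 56.91899490356445), 42.40878677368164)]
scene18 jar [((719.3426513671875, 265.2267761230469), 31.606874465942383), ((719.4052734375, 265.3744201660156), 31.693357467651367)]
scene18 spare [((472.4458312988281, 328.3343811035156), 14.270100593566895), ((471.67156982421875, 330.19769287109375), 15.251980781555176)]
26.1
```

View pics/top18.png

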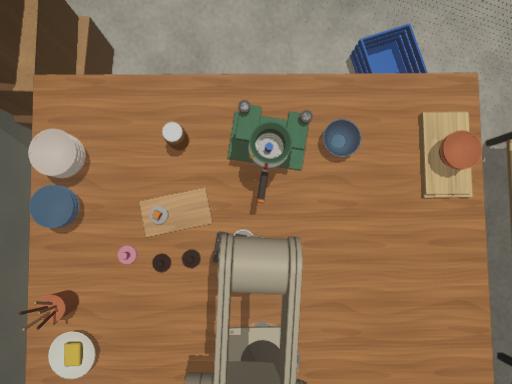

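```bash
python3 -m inch '[{"x":-15,"y":0,"z":0,"twist":0},{"x":-35,"y":0,"z":0,"twist":0},{"x":-40,"y":0,"z":-5,"twist":0},{"x":-40,"y":0,"z":-5,"twist":0},{"x":-40,"y":0,"z":-5,"twist":0},{"x":-40,"y":0,"z":-5,"twist":0},{"x":-30,"y":0,"z":0,"twist":0},{"x":-15,"y":0,"z":0,"twist":0},{"x":0,"y":0,"z":0,"twist":0},{"x":0,"y":0,"z":0,"twist":0}]'
python3 - <<'E'
from ext import *
from core import *
for n in('scene','top'): snap(n,n+'19')
core('top19',.65,-.02,.226)
for a,b in (('top0','top19'),('scene0','scene19')):
    A,B=load(a),load(b);PA,PB=cloud(A),cloud(B)
    for n,x,y,r,z in (('mug',.38,.057,.05,.075),):
        print(b,n,[cv2.minEnclosingCircle((P[near(P,None,x,y,r,z,z+.02)][:,:2]*1000).astype(np.float32)) for P in(PA,PB)])
overlay('top19','ov19t',[],(120,90,390,290),2.9)
E
```

```text
t: 27.1
tool_pos: [0.3512, -0.2267, 0.4417]
orientation: [-1.286, -1.079, 1.079]
force: [0.2, 0.7, 0.6]
opening: 0.0467
top19 core n 43 43 [ 0.6509 -0.0199  0.2254] bbox mid [ 0.6513 -0.0195  0.2236]
top19 mug [((378.96343994140625, 58.295867919921875), 43.40956115722656), ((379.8260192871094, 58.899593353271484), 43.012935638427734)]
scene19 mug [((382.0458679199219, 60.323150634765625), 45.46552658081055), ((385.1492614746094, 58.13747787475586), 41.43153381347656)]
```

View pics/ov19t.png

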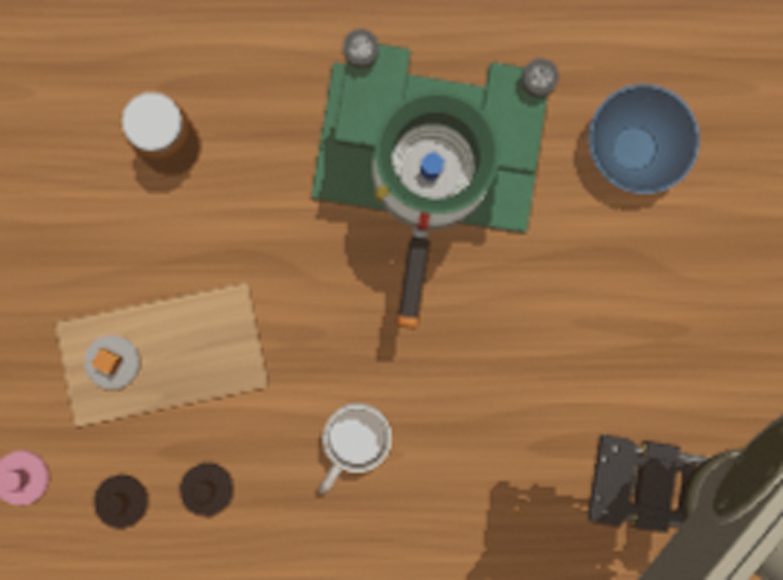

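View pics/scene19.png

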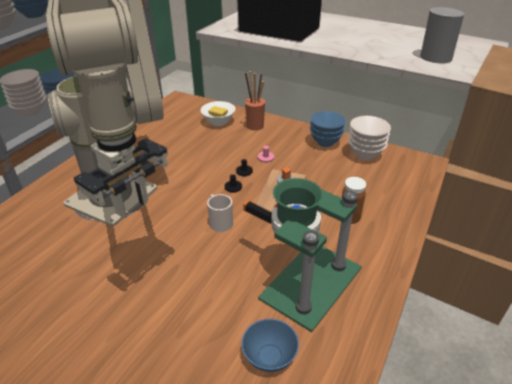

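Everything is in place: in the top crop the handle (415,280) lies under the red mark (424,220), the blue core (431,165) shows in the bore, and the bystanders have not moved. Handing in.

```bash
python3 -c "
from plant import robot
print(robot.close_job())"
```

```text
the job is handed in; nothing more can be done
None
```

I set the blue-cored die core-up in the holder's pocket. I then raised the holder into the mouth at the yellow mark, turned the handle counterclockwise to the red mark, lowered the lugs into their seats and let go. The robot's clock stood at about 27 s of the 72 s allowed when I handed the job in.

- **Lock:** after release the handle's yaw measured about -9.5° in the top camera, against -9.7° for the extruder. The grip's top was 168 mm up, which puts the holder's origin at the locked height of 127 mm.
- **Die:** it is still seated, with its core top 225 mm up, both just after release and again about 1 s later.
- **Forces:** the readings I took during the insertion and the turn showed no contact. The largest, during the final lowering, was about 3.5 N.
- **Bystanders:** the orange-cored die, bowl, jar and mug measured within about 1–2 mm of their starting places, apart from one 4 mm reading of the mug in the scene camera. The top camera put the mug within 1 mm, so I took that as noise.
- **Disagreement:** the two cameras differ by about 2 mm. Estimating yaw from the bore axis in the scene camera gave -6.6° to -8.3°, while its handle line fit gave -9.8°, in line with the top camera.
- **Side effect:** letting go of the die turned the holder about 3° on the table. I measured it again before gripping the handle.

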